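Unpack the nested care case

ROBOT

A 6-joint arm with a two-finger parallel gripper is mounted at the origin on the work surface. World frame = base frame: x ahead of the robot, y to its left, z up, the work surface at z = 0. Lengths are in m, angles in degrees, forces in N, time in s.
With the tool pointing down it reaches from about 0.25 to 0.725 m from the base axis. Payload 9.7 kg.
Tool frame: the origin (TCP) lies midway between the tips of the shut fingers; the grasp point (between the pads) lies 19 mm behind it (bot.pinch_z is the distance from the TCP to the grasp point, in m); z points along the fingers, x is the direction in which the jaws open and shut, and the axes are right-handed (so a half turn about z gives the same grasp; the last joint's range is limited). The gripper opens to 85 mm and grips with 20 to 120 N. Pads are 22 mm wide; open, the fingers measure 114 mm over their backs; the gripper's body (76 mm by 85 mm) begins 54 mm behind the grasp point. The pads swing forward as they close: fully open they stand 13 mm farther back than shut.
Start: joints at [70.989, 4.979, 10.078, 95.1, 0, 90], TCP at [0.179, 0.52, 0.231] pointing down, gripper open.
Joint ranges: [-179.16, 179.16], [-48.56, 103.87], [-65.8, 70.77], [-126.05, 130.52], [-82.76, 87.17], [-180, 180]. Speed limits (degrees/s): [127.2, 127.2, 147.25, 180, 180, 180].

INTERFACE

Orientations are given as [roll, pitch, yaw] about the fixed x, y, z axes, in that order (R = Rz(yaw) Ry(pitch) Rx(roll)).
In Python, from workcell import bot gives the robot as it stands. The module is installed in compiled form; this text tells all that it offers.
- The arm moves only by the shell command python3 -m pendant 'ROWS' [FORCE]. ROWS is JSON, a list of rows, each a list of 7 numbers: the shift along the tool's x, y, z scaled (see below), then the turn, a rotation vector about the tool's x, y, z scaled (see below), then the closure, from 0 (fully open) to 1 (shut). In form: [[tx, ty, tz, wx, wy, wz, jaw], ...]. A call has 1 to 12 rows; each row shifts and turns the pose as measured when the row begins, along the tool's axes as they then stand; what a row does not reach is not made up. The controller multiplies each number of a shift by 0.25 m and each number of a turn by pi rad. A row lasts 1/10 s, in which the tool goes at most 50 mm and 8.59 degrees, less where a joint would pass 70% of its speed; a pose out of reach is approached as far as the arm can. A call with a number of a shift or a turn outside -1 to 1 is refused whole. A call with a gripper value outside its range is refused whole. The fingers move at their own pace and stop on an object; FORCE is the grip in N (left out, the last holds). Time passes only in rows, so rows that do not move let the fingers close. It gives the time, the measured TCP pose, the force and the opening at its end, in the units of the state.
- bot.get_obs(): the state, without advancing time (a new reading comes with each control period).
- bot.camera(name): name is "scene" or "side" or "wrist"; returns the picture (384x512x3 uint8, red, green, blue); there is no depth.
- bot.calibration(name): a dict with "intrinsics" (3x3 intrinsics, pixels), "k1" (the pictures are not rectified: a ray, as slopes to the right and down, at radius r is drawn at 1 + k1 r^2 times it, then the intrinsics apply), "xyz" and "attitude" of the camera in the world. Camera axes: x right, y up, looking along -z (the intrinsics and any distortion apply to the point x, -y, -z); pixel columns grow to the right and rows downward; lengths in m; the calibration is good to about 2 mm. A picture is of the moment at which its call begins: read the wrist's pose just before it. calibration takes no time and is no camera call; for the wrist camera it gives the pose at the moment of the call.
- bot.job_done(): hands the job in, once; it reports no verdict.
The state is a dict: "time": time; "q": joint angles; "qd": joint speeds; "joint_efforts": joint torques, N m; "ee_pos": TCP position; "tcp_rot": TCP orientation; "wrist_force": force on the tool from outside, world axes, zero at the start; "torque": the same for the moment, N m; "opening": finger opening in m.
Only numpy, scipy, OpenCV 4.12 (cv2) and the standard library are available. Lean on these libraries where they do the work, as an engineer would, in place of code of your own. Each camera call takes 0.05 s, during which the arm holds its last target.

TASK

Take the packed blue care case apart from the outside in: tip its hinged lid right back so that it stays open, then slide the white tray, with the steel pill tin still in it, out of the open end until it is wholly clear of the case but still flat and wholly on the grey board. Last, take the tin out of the tray and set it down gently, upright, in the middle of the round cork coaster. Leave the lid open and the tray on the board, and do not tip the tin over or disturb the glass, the lotion bottle or the soap bowl.

Things in the scene. Friction and masses are not known exactly. Their poses are not given: they have to be found in the camera images.
- case: Blue case fixed on a grey board. Origin: underside of the board, under the case's middle; z up, -y towards the open end where the tray leaves, +y towards the lid's hinge. Walls 4 mm thick, tops 62 mm above the table; outer x -57.5..57.5, y -72..76 mm; inside 107 mm wide (x), from y = -72 (no wall there) to y = 72 mm. The board is its floor.
- board_spot (a point): Middle of the free part of the grey board outside the case's open end, on its top face, where the tray is to rest: 174 mm to -y of the case's origin, 6 mm above the table. The board, level and 6 mm thick, spans x -66..66 mm and y -275..80 mm of the case's axes.
- lid (a joint): Lid hinge: 0 shut, grows as it opens, 1.57 upright, stop at 1.8 rad (leaning back to +y); stays at any angle (about 2 N upwards at the lip opens it). Blue plate 116 (x) by 154 mm (y), 5 mm thick, with a white lip 70 mm wide (x) in the middle of its -y edge. Just inside that edge a flap (149.5 to 153.5 mm from the hinge) hangs 21 mm below the lid and keeps the tray in while shut.
- lid_hinge (a point): Point on the lid's hinge axis (parallel to the case's x axis), middle of the lid: 76 mm to +y from the case's origin, 64.5 mm above the table.
- lid_lip (a point): Middle of the outer (-y) edge of the white lip, at its underside. With the lid shut it is 62 mm above the table, 187 mm from the hinge axis (111 mm to -y of the case's origin); the lip, 5 mm thick, juts out 33 mm beyond the flap, with free space beneath down to the board. Moves with the lid.
- tray: Loose white tray, outer 100 mm (x) by 138 mm (y), walls and floor 3 mm. Origin: centre of its underside. Side walls and the +y end are 16 mm high; the -y end wall (the one at the open end of the case) is 45 mm high, its inner face at y = -66 mm. Axes as the case's at the start. 110 g. Slides easily on the board.
- tin_center (a point): Centre (half-way up) of the loose stainless pill tin: box 40 mm (x) by 80 mm (y) by 38 mm high (z), about 130 g, closed. It stands in the tray with its centre 15 to 21 mm to +y of the tray's middle, so that there is 40 mm or more free between it and the tray's tall end wall.
- coaster_top (a point): Centre of the top of the round cork coaster, 140 mm across, 6 mm thick, fixed to the table.
- glass: Bystander: drinking glass, 72 mm across, 95 mm high; origin under its middle.
- lotion: Bystander: yellow lotion bottle, 56 mm across, 120 mm high; origin under its middle.
- soap_dish: Bystander: white ceramic soap bowl, 110 mm across, 28 mm high; origin under its middle.
There are look-alikes about, which are no part of the job. Of the things like the part that bears coaster_top, leave any that is purple or yellow; of the rest the larger one is meant.

How it is judged:
By the outcome, as a careful person would: the job done as asked, in the order asked, and still so for the second after the job is handed in, with the robot touching nothing.
It also fails if it takes over 67 s, if anything falls off the work surface, if the arm or the gripper's body presses on something with over 40 N, if the wrist force passes 120 N, or if a joint passes its speed limit or range.

## Working session

There is one attempt and no reset: what is moved stays moved. The work goes in short steps, Python scripts to look and compute and a shell command to move; the robot and the scene stay as the last step left them, time stands still between calls to the robot, and variables do not carry over. Pictures are saved under pics/ and viewed, and the job is handed in when it is done.

```bash
mkdir -p pics; cat > h.py <<'E'
import numpy as np, cv2
from workcell import bot
from scipy.spatial.transform import Rotation as R
def snap(name,fn):
    im=bot.camera(name); cv2.imwrite('pics/'+fn,im[:,:,::-1]); return im
E
python3 - <<'E'
from h import *
o=bot.get_obs(); print(o)
for n in ("scene","side","wrist"):
    c=bot.calibration(n); print(n,c); snap(n,n+'0.png')
E
```

```text
{'time': 0.0, 'q': array([7.09904026e+01, 5.01069271e+00, 1.00350649e+01, 9.50986455e+01,
       8.45183301e-04, 9.00012504e+01]), 'qd': array([ 0.02910232, -0.00105167, -0.00809325, -0.02274641,  0.07184316,
        0.00392274]), 'joint_efforts': array([ 2.36086606e-03, -5.20382273e+01,  4.64810729e+01,  1.63963909e-02,
       -2.67964765e-05, -1.22708244e-05]), 'ee_pos': array([0.17907416, 0.51979918, 0.23059244]), 'tcp_rot': array([-1.79999156e+02,  7.42732727e-02,  7.09891523e+01]), 'wrist_force': array([ 0.17464305, -0.47930841,  0.05608766]), 'torque': array([-0.04222617, -0.03496125,  0.0189708 ]), 'opening': 0.08515217826804136}
scene {'intrinsics': array([[448.20097533,   0.        , 260.4730467 ],
       [  0.        , 448.20097533, 191.64846896],
       [  0.        ,   0.        ,   1.        ]]), 'k1': -0.14159396065163796, 'xyz': array([1.05379078, 0.85056514, 1.12991121]), 'attitude': array([ 43.05975635,  -1.20333436, 151.31204619])}
side {'intrinsics': array([[459.32210688,   0.        , 256.58860265],
       [  0.        , 459.32210688, 195.09905761],
       [  0.        ,   0.        ,   1.        ]]), 'k1': -0.032950841027368394, 'xyz': array([ 0.16322492, -1.01782277,  1.01338108]), 'attitude': array([ 50.52548171,  -0.26666808, -21.12448226])}
wrist {'intrinsics': array([[310.40218199,   0.        , 253.29178558],
       [  0.        , 310.40218199, 194.26658034],
       [  0.        ,   0.        ,   1.        ]]), 'k1': -0.02209207489711832, 'xyz': array([0.11623612, 0.54153298, 0.37320733]), 'attitude': array([-1.52100469e+01,  6.82076826e-02,  7.10017116e+01])}
```

View pics/scene0.png

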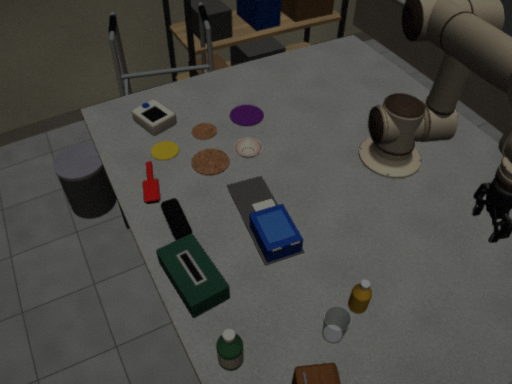

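View pics/side0.png

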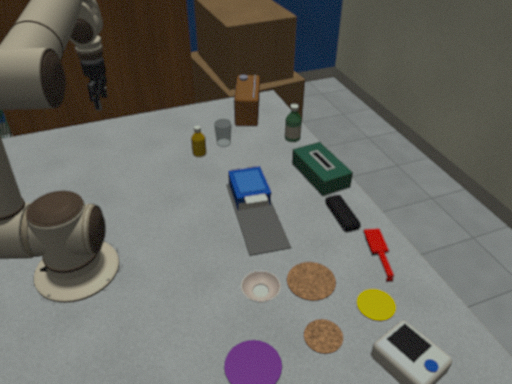

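View pics/wrist0.png

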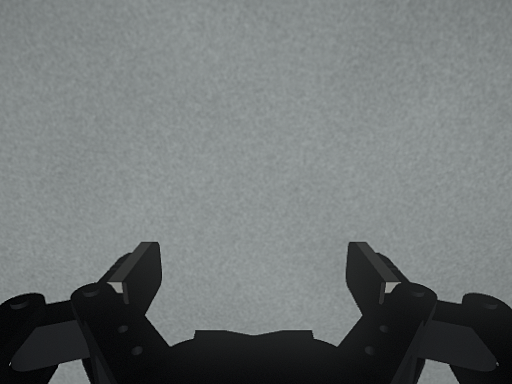

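The scene view shows the case near (275,232), with the board's free end towards (255,190). The larger cork coaster is at (210,161). The side view shows the case at (250,185), the board end near (265,248), the large coaster at (311,281), the bowl at (260,287), the glass at (223,133) and the lotion at (199,142). Next I'll measure these.

```bash
cat >> h.py <<'E'
def ray(cal,uv):
    K=cal['intrinsics'];d=np.array([cal['k1'],0,0,0,0.])
    p=cv2.undistortPoints(np.array(uv,float).reshape(-1,1,2),K,d).reshape(-1,2)
    D=np.c_[p[:,0],-p[:,1],-np.ones(len(p))]
    M=R.from_euler('xyz',cal['attitude'],degrees=True)
    return np.array(cal['xyz']),M.apply(D)
def onz(cal,uv,z):
    o,D=ray(cal,uv); return o+D*((z-o[2])/D[:,2])[:,None]
def proj(cal,P):
    M=R.from_euler('xyz',cal['attitude'],degrees=True)
    c=M.inv().apply(np.atleast_2d(P)-cal['xyz'])
    q=np.c_[c[:,0],-c[:,1],-c[:,2]]
    return cv2.projectPoints(q,np.zeros(3),np.zeros(3),cal['intrinsics'],np.array([cal['k1'],0,0,0,0.]))[0].reshape(-1,2)
def biggest(m,n=1):
    cs=sorted(cv2.findContours(m.astype(np.uint8),cv2.RETR_EXTERNAL,cv2.CHAIN_APPROX_NONE)[0],key=cv2.contourArea)[::-1]
    return cs[:n]
E
cat > m0.py <<'E'
from h import *
ims={n:cv2.imread(f'pics/{n}0.png')[:,:,::-1].astype(int) for n in("scene","side")}
np.set_printoptions(precision=4,suppress=True)
for n,im in ims.items():
    c=bot.calibration(n); r,g,b=im[...,0],im[...,1],im[...,2]
    hsv=cv2.cvtColor(im.astype(np.uint8),cv2.COLOR_RGB2HSV).astype(int)
    cork=(hsv[...,0]<16)&(hsv[...,1]>70)&(r>90)
    if n=='scene': cork[:100]=0
    else: cork[:220]=0
    for k in biggest(cork,3):
        if cv2.contourArea(k)<60: continue
        P=onz(c,k.reshape(-1,2),.006); (x,y),(w,h),_=cv2.minAreaRect(P[:,:2].astype(np.float32)*1000)
        print(n,'cork',P[:,:2].min(0)/2+P[:,:2].max(0)/2, w,h)
    blue=(b>r+50)&(b>g+20)
    if n=='side': blue[:150]=0
    else: blue[:150]=0
    k=biggest(blue)[0]; print(n,'blue bbox',cv2.boundingRect(k),cv2.contourArea(k))
    u=cv2.resize(im.astype(np.uint8)[:, :, ::-1],None,fx=1,fy=1)
    x0,y0,w,h=(215,165,110,110) if n=='scene' else (200,150,110,110)
    cv2.imwrite(f'pics/crop_{n}.png',cv2.resize(u[y0:y0+h,x0:x0+w],None,fx=5,fy=5,interpolation=cv2.INTER_CUBIC))
E
python3 m0.py
```

```text
scene cork [ 0.8558 -0.2914] 196.24935913085938 52.004947662353516
scene blue bbox (250, 205, 53, 46) 1380.5
side cork [ 0.6154 -0.2849] 134.4181671142578 135.43524169921875
side cork [ 0.5643 -0.4586] 97.16122436523438 95.93680572509766
side cork [ 0.8665 -0.2611] 209.84457397460938 57.20027160644531
side blue bbox (229, 167, 42, 34) 901.5
```

View pics/crop_scene.png

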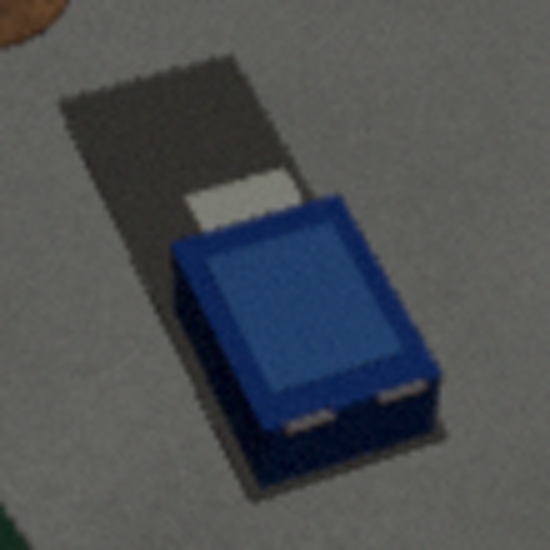

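View pics/crop_side.png

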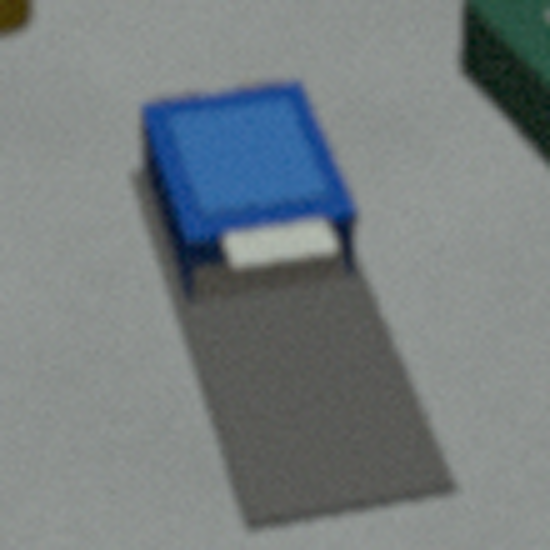

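```bash
cat > m1.py <<'E'
from h import *
np.set_printoptions(precision=4,suppress=True)
S={'scene':((215,165),dict(board=[(62,100),(235,55),(447,435),(258,500)],lid=[(172,243),(343,198),(440,378),(270,432)],lip=[(185,195),(285,168)])),
'side':((200,150),dict(board=[(250,527),(456,488)],lid=[(188,240),(355,213),(300,84),(143,106)],lip=[(232,270),(342,259)]))}
for n,(o,d) in S.items():
    c=bot.calibration(n)
    for k,v in d.items():
        uv=np.array(v)/5.+o-0.4
        P=onz(c,uv,{'board':.006,'lid':.067,'lip':.067}[k])[:,:2]
        print(n,k,P.tolist(),'edges',np.linalg.norm(np.roll(P,-1,0)-P,axis=1),'ctr',P.mean(0))
        e=P[1]-P[0]; print('  x-dir deg',np.degrees(np.arctan2(e[1],e[0])))
E
python3 m1.py
```

```text
scene board [[0.6159801811356198, -0.143000206286373], [0.48779557808057883, -0.1262410826404381], [0.5312184153156658, 0.2231692443436546], [0.6569478135321134, 0.2102184756126061]] edges [0.1293 0.3521 0.1264 0.3556] ctr [0.573 0.041]
  x-dir deg 172.551279519251
scene lid [[0.6328804602728332, 0.0536334860615002], [0.5195498166283045, 0.07087531050545237], [0.541113047976772, 0.2202852694214228], [0.6493821743712986, 0.2070937547076389]] edges [0.1146 0.151  0.1091 0.1543] ctr [0.5857 0.138 ]
  x-dir deg 171.3495053952277
scene lip [[0.6070769665518996, 0.02218970340924553], [0.5394645656531015, 0.031484930132469224]] edges [0.0682 0.0682] ctr [0.5733 0.0268]
  x-dir deg 172.17215306597453
side board [[0.4877829739349456, -0.13301258914106018], [0.6158503756378902, -0.14745694022406175]] edges [0.1289 0.1289] ctr [ 0.5518 -0.1402]
  x-dir deg -6.435030347708846
side lid [[0.5185584508409187, 0.06282635063210673], [0.6296258307997117, 0.05011576620946112], [0.648409323542195, 0.19643197852580574], [0.537269606269058, 0.21083651342179288]] edges [0.1118 0.1475 0.1121 0.1492] ctr [0.5835 0.1301]
  x-dir deg -6.528544586198767
side lip [[0.534820270621229, 0.024860717496968165], [0.6040915983945794, 0.010074419365660336]] edges [0.0708 0.0708] ctr [0.5695 0.0175]
  x-dir deg -12.049232123103785
```

```bash
python3 - <<'E'
from h import *
np.set_printoptions(precision=4,suppress=True)
for n,d in {'scene':dict(glass_base=(333,339),lotion_base=(358,308),bowl=(248,149),coaster=(210.5,161),tall=(230,362),box=(195,290)),
 'side':dict(glass_base=(223,145),lotion_base=(199,155),bowl=(260,288),coaster=(311.5,281),box=(325,185))}.items():
    c=bot.calibration(n)
    for k,v in d.items(): print(n,k,onz(c,[v],{'bowl':.02,'coaster':.006}.get(k,0))[0])
a=np.radians(-6.9);O=np.array([.585,.135]);M=np.array([[np.cos(a),-np.sin(a)],[np.sin(a),np.cos(a)]])
# check reprojection of model corner points
for n in('scene','side'):
    c=bot.calibration(n)
    im=cv2.imread(f'pics/{n}0.png')
    P=[(-66,-275,6),(66,-275,6),(-58,-78,67),(58,-78,67),(58,76,67),(-58,76,67),(-35,-111,67),(35,-111,67)]
    W=np.array([[*(O+M@np.array(p[:2])/1000),p[2]/1000] for p in P]); print(n,proj(c,W).tolist())
    im=cv2.resize(im,None,fx=1.5,fy=1.5,interpolation=cv2.INTER_CUBIC)
    for p in proj(c,W): cv2.circle(im,tuple(np.round((p+.5)*1.5).astype(int)),1,(0,255,255),-1)
    cv2.imwrite(f'pics/rp_{n}.png',im[200:450,250:550])
E
```

```text
scene glass_base [0.6134 0.5018 0.    ]
scene lotion_base [0.4976 0.4586 0.    ]
scene bowl [ 0.4722 -0.2605  0.02  ]
scene coaster [ 0.6174 -0.2792  0.006 ]
scene tall [0.8852 0.4278 0.    ]
scene box [0.8791 0.1881 0.    ]
side glass_base [0.5991 0.47   0.    ]
side lotion_base [0.4904 0.436  0.    ]
side bowl [ 0.467  -0.2704  0.02  ]
side coaster [ 0.6159 -0.2886  0.006 ]
side box [0.86   0.0944 0.    ]
scene [[261.41442172556515, 174.80032496245306], [226.24397601636872, 184.2054674993786], [282.58939978417845, 202.71089452341675], [248.45238988626693, 212.5773196038186], [267.2900822697074, 250.40683747626633], [303.38220926115775, 238.93802562331592], [271.9073956966448, 197.42154488880684], [251.55058333202396, 203.1940406021665]]
side [[248.83460892343734, 254.4420001905642], [291.08345601489526, 246.72368004636766], [236.87590952360924, 197.31899726867536], [271.5565273585968, 191.86774177905136], [259.74174702089016, 165.10512733401475], [227.40488426664982, 169.78982439750476], [246.17133875572722, 202.65420269742597], [267.4282713563657, 199.25078688385906]]
```

```bash
python3 -c "
import cv2,numpy as np
a=cv2.imread('pics/rp_scene.png');b=cv2.imread('pics/rp_side.png')
cv2.imwrite('pics/rp.png',cv2.resize(np.hstack([a,b]),None,fx=1.3,fy=1.3))"
```

```text
(no output)
```

View pics/rp.png

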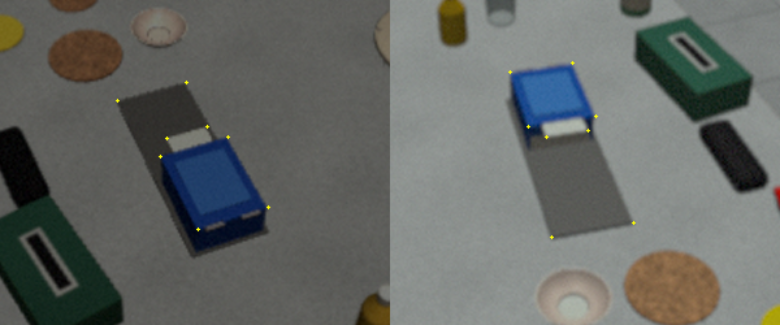

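```bash
cat > plan.py <<'E'
from h import *
from scipy.spatial.transform import Slerp
YAW=-6.9; O=np.array([.584,.134,0])
C=R.from_euler('z',YAW,degrees=True)
def W(x,y,z): return O+C.apply(np.array([x,y,z])/1000)   # case mm -> world
def ori(tilt): return C*R.from_euler('x',180+tilt,degrees=True)
def rows(tpos,trot,n,jaw,start=None):
    o=bot.get_obs()
    p0,r0=(o['ee_pos'],R.from_euler('xyz',o['tcp_rot'],degrees=True)) if start is None else start
    S=Slerp([0,1],R.concatenate([r0,trot])); out=[]
    for i in range(n):
        a,b=i/n,(i+1)/n
        ra,rb=S(a),S(b); d=ra.inv().apply((tpos-p0)/n)/.25; w=(ra.inv()*rb).as_rotvec()/np.pi
        out.append([round(float(v),3) for v in (*d,*w)]+[jaw])
    print(str(out).replace(' ',''))
    print('total deg',np.degrees((r0.inv()*trot).magnitude()),'dist',np.linalg.norm(tpos-p0))
def st():
    o=bot.get_obs(); r=R.from_euler('xyz',o['tcp_rot'],degrees=True)
    L=C.inv().apply(o['ee_pos']-O)*1000
    print('t',o['time'],'case mm',L.round(1),'z-axis(case)',C.inv().apply(r.apply([0,0,1])).round(3),'xaxis',C.inv().apply(r.apply([1,0,0])).round(3),'F',o['wrist_force'].round(1),'open',round(o['opening'],4),'q',o['q'].round(1))
E
python3 - <<'E'
from plan import *
st()
rows(W(0,-190,150),ori(45),22,1)
E
```

```text
t 0.15 case mm [-448.3  334.4  230.8] z-axis(case) [-0.    -0.001 -1.   ] xaxis [ 0.21   0.978 -0.001] F [ 0.1 -0.4  0.4] open 0.0856 q [71.   5.  10.  95.1  0.  90. ]
[[-0.076,0.1,0.015,0.01,0.008,0.019,1],[-0.07,0.104,0.01,0.01,0.008,0.019,1],[-0.064,0.109,0.005,0.01,0.008,0.019,1],[-0.058,0.112,0.0,0.01,0.008,0.019,1],[-0.051,0.115,-0.004,0.01,0.008,0.019,1],[-0.044,0.118,-0.009,0.01,0.008,0.019,1],[-0.037,0.12,-0.014,0.01,0.008,0.019,1],[-0.03,0.121,-0.018,0.01,0.008,0.019,1],[-0.022,0.122,-0.022,0.01,0.008,0.019,1],[-0.014,0.123,-0.026,0.01,0.008,0.019,1],[-0.007,0.122,-0.03,0.01,0.008,0.019,1],[0.001,0.122,-0.034,0.01,0.008,0.019,1],[0.009,0.12,-0.038,0.01,0.008,0.019,1],[0.017,0.118,-0.041,0.01,0.008,0.019,1],[0.025,0.116,-0.044,0.01,0.008,0.019,1],[0.033,0.113,-0.047,0.01,0.008,0.019,1],[0.04,0.109,-0.049,0.01,0.008,0.019,1],[0.048,0.105,-0.051,0.01,0.008,0.019,1],[0.055,0.101,-0.053,0.01,0.008,0.019,1],[0.062,0.095,-0.054,0.01,0.008,0.019,1],[0.069,0.09,-0.056,0.01,0.008,0.019,1],[0.075,0.084,-0.057,0.01,0.008,0.019,1]]
total deg 88.1490633135581 dist 0.6946484238109111
```

```bash
python3 -m pendant '[[-0.076,0.1,0.015,0.01,0.008,0.019,1],[-0.07,0.104,0.01,0.01,0.008,0.019,1],[-0.064,0.109,0.005,0.01,0.008,0.019,1],[-0.058,0.112,0,0.01,0.008,0.019,1],[-0.051,0.115,-0.004,0.01,0.008,0.019,1],[-0.044,0.118,-0.009,0.01,0.008,0.019,1],[-0.037,0.12,-0.014,0.01,0.008,0.019,1],[-0.03,0.121,-0.018,0.01,0.008,0.019,1],[-0.022,0.122,-0.022,0.01,0.008,0.019,1],[-0.014,0.123,-0.026,0.01,0.008,0.019,1]]' 20
python3 - <<'E'
from plan import *
st()
rows(W(0,-190,150),ori(45),12,1)
E
```

```text
time: 1.15
ee_pos: [0.3518, 0.2512, 0.1855]
tcp_rot: [-158.0, -8.1, 33.9]
wrist_force: [0.1, -0.1, 0.4]
opening: 0.0001
t 1.15 case mm [-244.6   88.5  185.5] z-axis(case) [-0.146  0.369 -0.918] xaxis [0.75  0.647 0.141] F [ 0.1 -0.1  0.4] open 0.0001 q [ 20.4 -16.5 -17.4  86.7  23.3  75.5]
[[-0.001,0.119,-0.035,0.009,0.007,0.018,1],[0.007,0.118,-0.039,0.009,0.007,0.018,1],[0.014,0.116,-0.042,0.009,0.007,0.018,1],[0.022,0.114,-0.044,0.009,0.007,0.018,1],[0.029,0.111,-0.047,0.009,0.007,0.018,1],[0.036,0.108,-0.049,0.009,0.007,0.018,1],[0.044,0.104,-0.051,0.009,0.007,0.018,1],[0.05,0.1,-0.053,0.009,0.007,0.018,1],[0.057,0.096,-0.054,0.009,0.007,0.018,1],[0.064,0.091,-0.056,0.009,0.007,0.018,1],[0.07,0.086,-0.056,0.009,0.007,0.018,1],[0.076,0.08,-0.057,0.009,0.007,0.018,1]]
total deg 45.81815211172744 dist 0.37234358527350164
```

```bash
python3 -m pendant '[[-0.001,0.119,-0.035,0.009,0.007,0.018,1],[0.007,0.118,-0.039,0.009,0.007,0.018,1],[0.014,0.116,-0.042,0.009,0.007,0.018,1],[0.022,0.114,-0.044,0.009,0.007,0.018,1],[0.029,0.111,-0.047,0.009,0.007,0.018,1],[0.036,0.108,-0.049,0.009,0.007,0.018,1],[0.044,0.104,-0.051,0.009,0.007,0.018,1],[0.05,0.1,-0.053,0.009,0.007,0.018,1],[0.057,0.096,-0.054,0.009,0.007,0.018,1],[0.064,0.091,-0.056,0.009,0.007,0.018,1],[0.07,0.086,-0.056,0.009,0.007,0.018,1],[0.076,0.08,-0.057,0.009,0.007,0.018,1]]'
python3 - <<'E'
from plan import *
st()
rows(W(0,-140,36),ori(45),6,1)
snap('wrist','w1.png'); print(bot.calibration('wrist'))
E
```

```text
time: 2.35
ee_pos: [0.5626, -0.0734, 0.1419]
tcp_rot: [-134.1, 1.7, -8.6]
wrist_force: [0.5, -0.3, 0.2]
opening: 0.0001
t 2.35 case mm [   3.6 -208.4  141.9] z-axis(case) [ 0.     0.718 -0.696] xaxis [ 0.999 -0.029 -0.029] F [ 0.5 -0.3  0.2] open 0.0001 q [-27.2  19.4   6.5  96.8  42.3  64.4]
[[-0.002,0.019,0.082,-0.001,-0.0,-0.002,1],[-0.002,0.019,0.082,-0.001,-0.0,-0.002,1],[-0.002,0.019,0.082,-0.001,-0.0,-0.002,1],[-0.002,0.018,0.082,-0.001,-0.0,-0.002,1],[-0.002,0.018,0.082,-0.001,-0.0,-0.002,1],[-0.002,0.018,0.082,-0.001,-0.0,-0.002,1]]
total deg 2.51909601302554 dist 0.12611524062217702
{'intrinsics': array([[310.40218199,   0.        , 253.29178558],
       [  0.        , 310.40218199, 194.26658034],
       [  0.        ,   0.        ,   1.        ]]), 'k1': -0.02209207489711832, 'xyz': array([ 0.55967146, -0.13301249,  0.28622403]), 'attitude': array([30.68613291,  1.8822869 , -8.86339331])}
```

View pics/w1.png

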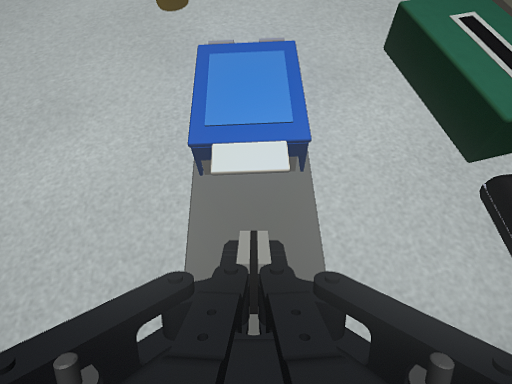

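```bash
python3 - <<'E'
from plan import *
from workcell import bot
c={'intrinsics':bot.calibration('wrist')['intrinsics'],'k1':-0.02209,'xyz':np.array([0.55967146,-0.13301249,0.28622403]),'attitude':np.array([30.68613291,1.8822869,-8.86339331])}
P=onz(c,[(189,144),(310,139),(297,41),(198,44),(210.5,169.5),(289.5,167.5)],.067)
print((C.inv().apply(P-O)*1000).round(1))
print((C.inv().apply(onz(c,[(185,290),(323,260),(194,176),(307,170)],.006)-O)*1000).round(1))
E
```

```text
[[ -52.   -80.8   67. ]
 [  58.9  -81.8   67. ]
 [  63.1   66.8   67. ]
 [ -52.6   70.8   67. ]
 [ -31.1 -110.7   67. ]
 [  37.3 -112.5   67. ]]
[[ -60.2 -197.9    6. ]
 [  66.6 -175.7    6. ]
 [ -59.8  -74.6    6. ]
 [  64.2  -73.7    6. ]]
```

```bash
sed -i 's/^YAW=.*/YAW=-7.2; O=np.array([.5865,.132,0])/' plan.py
python3 - <<'E'
from plan import *
st()
rows(W(0,-140,29),ori(45),7,1)
rows(W(0,-99,28),ori(45),4,1,start=(W(0,-140,29),ori(45)))
E
```

```text
t 2.4 case mm [   3.5 -209.9  139.4] z-axis(case) [-0.001  0.719 -0.695] xaxis [ 0.999 -0.029 -0.032] F [-4.7 -1.1 -1.3] open -0.0001 q [-27.5  19.8   6.7  96.7  42.4  64.4]
[[-0.001,0.018,0.073,-0.001,0.0,-0.002,1],[-0.001,0.017,0.073,-0.001,0.0,-0.002,1],[-0.001,0.017,0.073,-0.001,0.0,-0.002,1],[-0.002,0.017,0.073,-0.001,0.0,-0.002,1],[-0.002,0.017,0.073,-0.001,0.0,-0.002,1],[-0.002,0.017,0.073,-0.001,0.0,-0.002,1],[-0.002,0.017,0.073,-0.001,0.0,-0.002,1]]
total deg 2.665602422725234 dist 0.1306817047283268
[[0.0,-0.028,0.03,0.0,0.0,0.0,1],[0.0,-0.028,0.03,0.0,0.0,0.0,1],[0.0,-0.028,0.03,0.0,0.0,0.0,1],[0.0,-0.028,0.03,0.0,0.0,0.0,1]]
total deg 0.0 dist 0.041012193308819764
```

```bash
python3 -m pendant '[[-0.001,0.018,0.073,-0.001,0,-0.002,1],[-0.001,0.017,0.073,-0.001,0,-0.002,1],[-0.001,0.017,0.073,-0.001,0,-0.002,1],[-0.002,0.017,0.073,-0.001,0,-0.002,1],[-0.002,0.017,0.073,-0.001,0,-0.002,1],[-0.002,0.017,0.073,-0.001,0,-0.002,1],[-0.002,0.017,0.05,-0.001,0,-0.002,1],[0,0,0,0,0,0,1]]'
python3 - <<'E'
from plan import *
st()
rows(W(0,-99,28),ori(45),5,1)
E
```

```text
time: 3.2
ee_pos: [0.5679, -0.0115, 0.0236]
tcp_rot: [-135.3, 0.4, -7.3]
wrist_force: [0.9, -0.7, -0.4]
opening: -0.0
t 3.2 case mm [  -0.5 -144.7   23.6] z-axis(case) [-0.003  0.703 -0.711] xaxis [ 1.    -0.002 -0.007] F [ 0.9 -0.7 -0.4] open -0.0 q [-21.2  18.5  -7.1  78.   43.   70.9]
[[0.0,-0.028,0.023,0.0,0.0,-0.0,1],[0.0,-0.028,0.023,0.0,0.0,-0.0,1],[0.0,-0.028,0.023,0.0,0.0,-0.0,1],[0.0,-0.028,0.023,0.0,0.0,-0.0,1],[0.0,-0.028,0.023,0.0,0.0,-0.0,1]]
total deg 0.5029584218670654 dist 0.045891211816838494
```

```bash
python3 -m pendant '[[0,-0.028,0.023,0,0,0,1],[0,-0.028,0.023,0,0,0,1],[0,-0.028,0.023,0,0,0,1],[0,-0.028,0.023,0,0,0,1],[0,-0.028,0.023,0,0,0,1],[0,0,0,0,0,0,1]]'
cat > arc.py <<'E'
from plan import *
import sys
def tcp(psi):
    rad=170+10*np.clip(psi,0,100)/100; p=np.radians(psi)
    return W(0,76-rad*np.cos(p)-7.8,64.5+rad*np.sin(p)-7.8)
def arc(a,b,n,r=None):
    o=bot.get_obs(); p=o['ee_pos']; r=R.from_euler('xyz',o['tcp_rot'],degrees=True)
    L=C.inv().apply(p-O)*1000+[0,7.8,7.8]; L-=[0,76,64.5]
    print('psi now',np.degrees(np.arctan2(L[2],-L[1])),'rad',np.hypot(L[1],L[2]))
    a0=np.degrees(np.arctan2(L[2],-L[1])) if a is None else a
    out=[]
    for q in np.linspace(a0,b,n+1)[1:]:
        t=tcp(q); d=r.inv().apply(t-p)/.25; p=t; out.append([round(float(v),3) for v in d]+[0,0,0,1])
    print(str(out).replace(' ',''))
E
python3 - <<'E'
from arc import *
st(); arc(None,40,11)
snap('side','s1.png')
E
```

```text
time: 3.8
ee_pos: [0.5753, 0.0365, 0.0308]
tcp_rot: [-135.3, 0.2, -7.4]
wrist_force: [1.3, 0.7, 0.3]
opening: 0.0002
t 3.8 case mm [  0.8 -96.1  30.8] z-axis(case) [-0.001  0.703 -0.711] xaxis [ 1.    -0.003 -0.004] F [1.3 0.7 0.3] open 0.0002 q [-16.4  15.5  -9.8  73.8  44.   77.4]
psi now -8.950329565461198 rad 166.34466018910297
[[-0.003,-0.021,-0.05,0,0,0,1],[-0.0,-0.036,-0.039,0,0,0,1],[-0.0,-0.037,-0.037,0,0,0,1],[-0.0,-0.04,-0.035,0,0,0,1],[-0.0,-0.043,-0.031,0,0,0,1],[-0.0,-0.045,-0.028,0,0,0,1],[-0.0,-0.048,-0.024,0,0,0,1],[-0.0,-0.049,-0.021,0,0,0,1],[-0.0,-0.051,-0.017,0,0,0,1],[-0.0,-0.052,-0.013,0,0,0,1],[-0.0,-0.053,-0.009,0,0,0,1]]
```

View pics/s1.png

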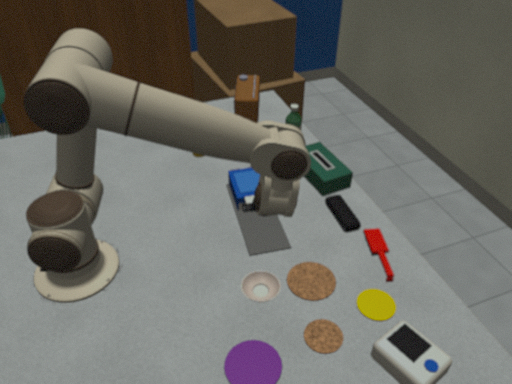

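The side view shows the gripper at about (265,195) with its fingertips under the white lip (250,202). I'll start lifting.

```bash
python3 -m pendant '[[-0.003,-0.021,-0.05,0,0,0,1],[0,-0.036,-0.039,0,0,0,1],[0,-0.037,-0.037,0,0,0,1],[0,-0.04,-0.035,0,0,0,1],[0,-0.043,-0.031,0,0,0,1],[0,-0.045,-0.028,0,0,0,1]]'
python3 - <<'E'
from arc import *
st(); arc(None,75,12)
E
```

```text
time: 4.45
ee_pos: [0.574, 0.0367, 0.1118]
tcp_rot: [-135.4, 0.4, -7.4]
wrist_force: [0.8, -0.1, -0.8]
opening: -0.0001
t 4.45 case mm [ -0.4 -96.1 111.8] z-axis(case) [-0.003  0.703 -0.712] xaxis [ 1.    -0.004 -0.008] F [ 0.8 -0.1 -0.8] open -0.0001 q [-16.4  12.2  -4.4  82.6  43.9  77.5]
psi now 18.533970513640174 rad 173.28775257838967
[[0.001,-0.053,-0.02,0,0,0,1],[-0.0,-0.053,-0.021,0,0,0,1],[-0.0,-0.054,-0.017,0,0,0,1],[-0.0,-0.056,-0.012,0,0,0,1],[-0.0,-0.057,-0.007,0,0,0,1],[-0.0,-0.057,-0.003,0,0,0,1],[-0.0,-0.057,0.002,0,0,0,1],[-0.0,-0.057,0.007,0,0,0,1],[-0.0,-0.057,0.011,0,0,0,1],[-0.0,-0.056,0.016,0,0,0,1],[-0.0,-0.054,0.021,0,0,0,1],[-0.0,-0.053,0.025,0,0,0,1]]
```

```bash
python3 - <<'E'
from arc import *
snap('wrist','w2.png')
E
```

```text
(no output)
```

View pics/w2.png

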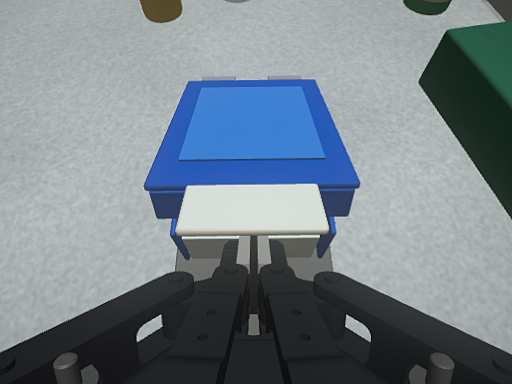

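The wrist view shows the lid lifting, with the lip edge (y≈235 px) resting on the closed fingers at about (252,250). I'll carry on round the arc.

```bash
python3 -m pendant '[[0.001,-0.053,-0.02,0,0,0,1],[0,-0.053,-0.021,0,0,0,1],[0,-0.054,-0.017,0,0,0,1],[0,-0.056,-0.012,0,0,0,1],[0,-0.057,-0.007,0,0,0,1],[0,-0.057,-0.003,0,0,0,1],[0,-0.057,0.002,0,0,0,1],[0,-0.057,0.007,0,0,0,1]]'
python3 - <<'E'
from arc import *
st(); arc(None,98,11); snap('wrist','w3.png')
E
```

```text
time: 5.3
ee_pos: [0.5844, 0.1085, 0.2125]
tcp_rot: [-135.4, 0.3, -7.4]
wrist_force: [-0.5, -1.4, -1.3]
opening: -0.0004
t 5.3 case mm [  0.9 -23.5 212.5] z-axis(case) [-0.001  0.703 -0.711] xaxis [ 1.    -0.004 -0.005] F [-0.5 -1.4 -1.3] open -0.0004 q [-9.2  7.1  1.3 86.1 44.6 87.5]
psi now 59.5128426280056 rad 180.83235990411177
[[-0.004,-0.037,0.029,0,0,0,1],[-0.0,-0.041,0.013,0,0,0,1],[-0.0,-0.04,0.016,0,0,0,1],[-0.0,-0.039,0.018,0,0,0,1],[-0.0,-0.038,0.02,0,0,0,1],[-0.0,-0.037,0.023,0,0,0,1],[-0.0,-0.036,0.025,0,0,0,1],[-0.0,-0.034,0.027,0,0,0,1],[-0.0,-0.032,0.029,0,0,0,1],[-0.0,-0.031,0.031,0,0,0,1],[-0.0,-0.029,0.033,0,0,0,1]]
```

View pics/w3.png

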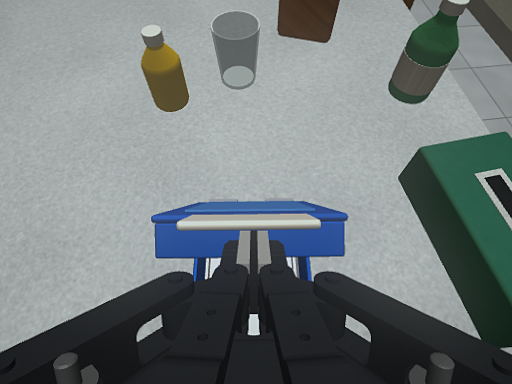

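```bash
python3 -m pendant '[[-0.004,-0.037,0.029,0,0,0,1],[0,-0.041,0.015,0,0,0,1],[0,-0.04,0.018,0,0,0,1],[0,-0.039,0.02,0,0,0,1],[0,-0.038,0.022,0,0,0,1],[0,-0.037,0.024,0,0,0,1]]'
python3 - <<'E'
from arc import *
st(); arc(None,100,7)
E
```

```text
time: 5.95
ee_pos: [0.5924, 0.1777, 0.2346]
tcp_rot: [-135.3, 0.2, -7.3]
wrist_force: [1.0, 0.3, -1.5]
opening: -0.0
t 5.95 case mm [1.000e-01 4.610e+01 2.346e+02] z-axis(case) [-0.     0.703 -0.711] xaxis [ 1.    -0.003 -0.003] F [ 1.   0.3 -1.5] open -0.0 q [-2.1  4.8  1.1 81.3 44.5 97.3]
psi now 82.90650192573189 rad 179.3035835866564
[[-0.0,-0.022,0.022,0,0,0,1],[-0.0,-0.024,0.019,0,0,0,1],[-0.0,-0.023,0.02,0,0,0,1],[-0.0,-0.022,0.021,0,0,0,1],[-0.0,-0.021,0.022,0,0,0,1],[-0.0,-0.02,0.023,0,0,0,1],[-0.0,-0.019,0.024,0,0,0,1]]
```

```bash
python3 -m pendant '[[0,-0.022,0.022,0,0,0,1],[0,-0.024,0.019,0,0,0,1],[0,-0.023,0.02,0,0,0,1],[0,-0.022,0.021,0,0,0,1],[0,-0.021,0.022,0,0,0,1],[0,-0.02,0.023,0,0,0,1],[0,-0.019,0.024,0,0,0,1]]'
python3 - <<'E'
from arc import *
st(); arc(None,102,2); snap('wrist','w4.png'); snap('side','s4.png')
E
```

```text
time: 6.65
ee_pos: [0.5996, 0.2357, 0.234]
tcp_rot: [-135.3, 0.2, -7.3]
wrist_force: [0.2, -1.1, 0.1]
opening: 0.0003
t 6.65 case mm [  0.  104.6 234. ] z-axis(case) [-0.001  0.703 -0.711] xaxis [ 1.    -0.002 -0.004] F [ 0.2 -1.1  0.1] open 0.0003 q [  3.7   4.    0.   75.5  43.7 105.3]
psi now 101.58415916966547 rad 181.0234979812086
[[-0.0,0.002,0.004,0,0,0,1],[-0.0,-0.001,0.002,0,0,0,1]]
```

View pics/w4.png

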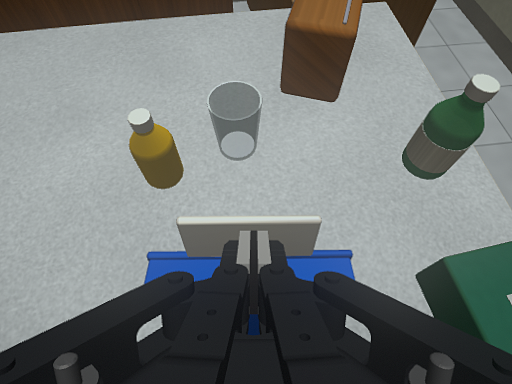

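View pics/s4.png

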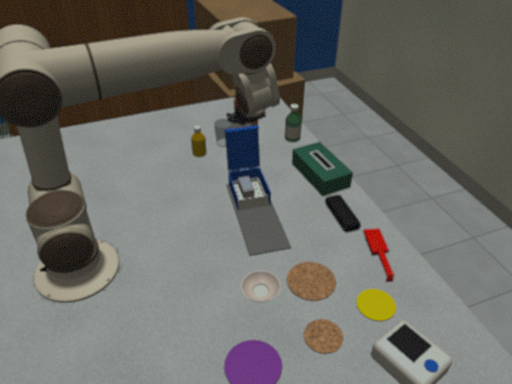

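```bash
python3 - <<'E'
from plan import *
rows(W(0,-60,200),ori(0),10,0.5)
E
```

```text
[[0.0,0.056,-0.037,-0.025,0.0,-0.0,0.5],[0.0,0.059,-0.032,-0.025,0.0,-0.0,0.5],[0.0,0.061,-0.028,-0.025,0.0,-0.0,0.5],[0.0,0.063,-0.023,-0.025,0.0,-0.0,0.5],[0.0,0.065,-0.018,-0.025,0.0,-0.0,0.5],[0.0,0.066,-0.013,-0.025,0.0,-0.0,0.5],[0.0,0.067,-0.007,-0.025,0.0,-0.0,0.5],[0.0,0.067,-0.002,-0.025,0.0,-0.0,0.5],[0.0,0.067,0.003,-0.025,0.0,-0.0,0.5],[0.0,0.067,0.008,-0.025,0.0,-0.0,0.5]]
total deg 44.714997745280186 dist 0.16835156242795804
```

```bash
python3 -m pendant '[[0,0.05,-0.055,0,0,0,1],[0,0.06,-0.06,0,0,0,1],[0,0.06,-0.05,-0.025,0,0,0.5],[0,0.06,-0.035,-0.025,0,0,0.5],[0,0.065,-0.018,-0.025,0,0,0.5],[0,0.066,-0.013,-0.025,0,0,0.5],[0,0.067,-0.007,-0.025,0,0,0.5],[0,0.067,-0.002,-0.025,0,0,0.5],[0,0.067,0.003,-0.025,0,0,0.5],[0,0.067,0.008,-0.025,0,0,0.5]]'
python3 - <<'E'
from plan import *
st(); rows(W(0,-60,170),ori(0),5,0.5)
snap('wrist','w5.png');print(bot.calibration('wrist')['xyz'].tolist(),bot.calibration('wrist')['attitude'].tolist())
E
```

```text
time: 7.75
ee_pos: [0.5772, 0.0589, 0.1969]
tcp_rot: [-172.5, 0.1, -7.3]
wrist_force: [0.8, -0.3, -0.1]
opening: 0.0427
t 7.75 case mm [ -0.  -73.7 196.9] z-axis(case) [-0.001  0.131 -0.991] xaxis [ 1.    -0.001 -0.001] F [ 0.8 -0.3 -0.1] open 0.0427 q [ 2.2  7.2  8.4 90.   7.5 99.5]
[[0.0,-0.008,0.023,-0.008,0.0,-0.0,0.5],[0.0,-0.009,0.023,-0.008,0.0,-0.0,0.5],[0.0,-0.009,0.022,-0.008,0.0,-0.0,0.5],[0.0,-0.01,0.022,-0.008,0.0,-0.0,0.5],[0.0,-0.01,0.022,-0.008,0.0,-0.0,0.5]]
total deg 7.544484795769791 dist 0.03021879578336006
[0.583285619055891, 0.10539587774836037, 0.3459925885112494] [-7.987201709705182, 0.16874383497401726, -7.243917954208748]
```

View pics/w5.png

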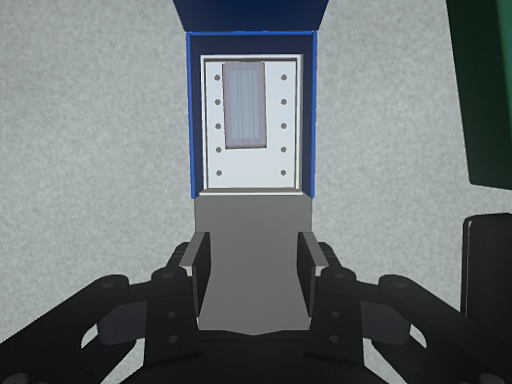

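```bash
python3 - <<'E'
from plan import *
c=dict(bot.calibration('wrist')); c['xyz']=np.array([0.583285619055891, 0.10539587774836037, 0.3459925885112494]); c['attitude']=np.array([-7.987201709705182, 0.16874383497401726, -7.243917954208748])
def s(n,uv,z): print(n,(C.inv().apply(onz(c,uv,z)-O)*1000)[:,:2].round(1).tolist())
s('walltops',[(187.5,33),(315,33),(191,197),(314,197)],.062)
s('tallwall top',[(200,188.5),(301,188.5),(200,193.5),(301,193.5)],.051)
s('tin',[(223,62.5),(265.5,63),(267.5,147),(225.5,149)],.047)
s('board',[(195,230),(310,230),(187,250)],.006)
s('tray +y top',[(202,55),(300,55)],.022)
im=cv2.imread('pics/w5.png')[20:210,170:330]; cv2.imwrite('pics/w5c.png',cv2.resize(im,None,fx=3.1,fy=3.1,interpolation=cv2.INTER_CUBIC))
E
```

```text
walltops [[-57.7, 74.6], [52.8, 74.4], [-58.4, -69.2], [55.4, -69.2]]
tallwall top [[-51.8, -62.6], [44.9, -62.6], [-51.9, -67.4], [45.0, -67.5]]
tin [[-28.6, 53.9], [10.6, 53.4], [12.8, -23.3], [-27.2, -25.1]]
board [[-66.6, -115.1], [62.9, -115.1], [-76.3, -138.5]]
tray +y top [[-51.9, 67.9], [45.8, 67.8]]
```

View pics/w5c.png

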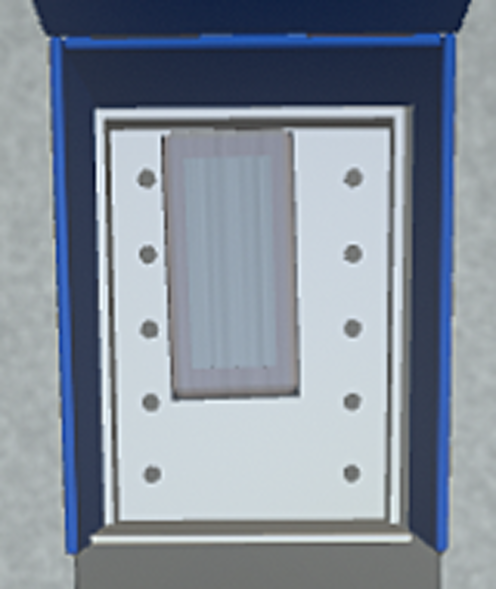

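```bash
python3 - <<'E'
from plan import *
st(); rows(W(-3,-43.5,120),ori(0),6,0.5)
rows(W(-3,-43.5,24),ori(0),6,0.5,start=(W(-3,-43.5,120),ori(0)))
E
```

```text
t 7.8 case mm [ -0.2 -74.7 196.2] z-axis(case) [-0.002  0.126 -0.992] xaxis [ 1.    -0.001 -0.002] F [-0.6 -0.7 -0.7] open 0.0424 q [ 2.2  7.2  8.4 90.1  7.2 99.5]
[[-0.002,-0.014,0.053,-0.007,0.0,-0.0,0.5],[-0.002,-0.015,0.053,-0.007,0.0,-0.0,0.5],[-0.002,-0.016,0.052,-0.007,0.0,-0.0,0.5],[-0.002,-0.018,0.052,-0.007,0.0,-0.0,0.5],[-0.002,-0.019,0.052,-0.007,0.0,-0.0,0.5],[-0.002,-0.02,0.051,-0.007,0.0,-0.0,0.5]]
total deg 7.258317312860232 dist 0.08236520016741482
[[-0.0,-0.0,0.064,0.0,0.0,0.0,0.5],[-0.0,-0.0,0.064,0.0,0.0,0.0,0.5],[-0.0,-0.0,0.064,0.0,0.0,0.0,0.5],[-0.0,-0.0,0.064,0.0,0.0,0.0,0.5],[-0.0,-0.0,0.064,0.0,0.0,0.0,0.5],[-0.0,-0.0,0.064,0.0,0.0,0.0,0.5]]
total deg 0.0 dist 0.096
```

```bash
python3 -m pendant '[[-0.002,-0.014,0.053,-0.007,0,0,0.5],[-0.002,-0.015,0.053,-0.007,0,0,0.5],[-0.002,-0.016,0.052,-0.007,0,0,0.5],[-0.002,-0.018,0.052,-0.007,0,0,0.5],[-0.002,-0.019,0.052,-0.007,0,0,0.5],[-0.002,-0.02,0.051,-0.007,0,0,0.5],[0,0,0,0,0,0,0.5]]'
python3 - <<'E'
from plan import *
st(); rows(W(-3,-43.5,100),ori(0),2,0.5)
snap('wrist','w6.png')
E
```

```text
time: 8.5
ee_pos: [0.5768, 0.0941, 0.1112]
tcp_rot: [179.4, 0.3, -7.2]
wrist_force: [0.3, -0.3, 0.3]
opening: 0.0431
t 8.5 case mm [ -4.9 -38.8 111.2] z-axis(case) [-0.005 -0.011 -1.   ] xaxis [ 1.    -0.    -0.005] F [ 0.3 -0.3  0.3] open 0.0431 q [  9.5   9.4   1.7  82.7  -0.5 106.7]
[[0.004,0.009,0.022,0.002,0.001,-0.0,0.5],[0.004,0.009,0.022,0.002,0.001,-0.0,0.5]]
total deg 0.6902091489357312 dist 0.012232165934045228
```

View pics/w6.png

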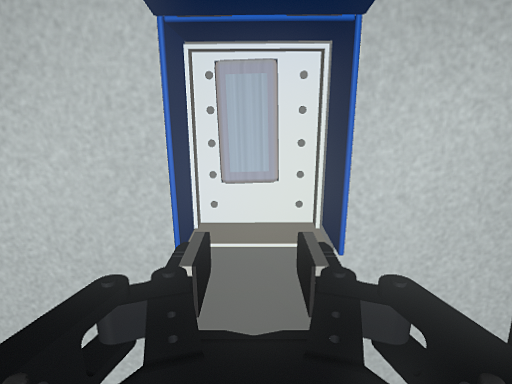

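```bash
python3 - <<'E'
from plan import *
c=bot.calibration('wrist')
print(proj(c,np.array([W(-26,-28,117),W(16,-28,117),W(-3,-62.6,51),W(-3,-24,47)])).round(0).tolist())
E
python3 -m pendant '[[0.004,0.011,0.03,0.002,0.001,0,0.5],[0.004,0.01,0.04,0.002,0.001,0,0.5],[0,0,0.03,0,0,0,0.5],[0,0,0,0,0,0,0.5]]'
python3 - <<'E'
from plan import *
st(); rows(W(-3,-43.5,24),ori(0),5,0.5)
E
```

```text
[[208.0, 230.0], [297.0, 231.0], [256.0, 240.0], [256.0, 186.0]]
time: 8.95
ee_pos: [0.5793, 0.087, 0.0865]
tcp_rot: [-179.7, -0.3, -7.3]
wrist_force: [-0.4, -0.2, -1.0]
opening: 0.0427
t 8.95 case mm [ -1.5 -45.6  86.5] z-axis(case) [ 0.005  0.005 -1.   ] xaxis [ 1.    -0.001  0.005] F [-0.4 -0.2 -1. ] open 0.0427 q [  8.4   9.1  -1.4  79.2   0.2 105.7]
[[-0.001,-0.001,0.05,-0.0,-0.0,-0.0,0.5],[-0.001,-0.001,0.05,-0.0,-0.0,-0.0,0.5],[-0.001,-0.002,0.05,-0.0,-0.0,-0.0,0.5],[-0.001,-0.002,0.05,-0.0,-0.0,-0.0,0.5],[-0.001,-0.002,0.05,-0.0,-0.0,-0.0,0.5]]
total deg 0.39810892571018697 dist 0.06258737194484694
```

```bash
python3 -m pendant '[[0,0,0.05,0,0,0,0.5],[0,-0.002,0.05,0,0,0,0.5],[0,-0.002,0.05,0,0,0,0.5],[-0.001,-0.002,0.05,0,0,0,0.5],[-0.001,-0.002,0.04,0,0,0,0.5],[0,0,0,0,0,0,0.5]]'
python3 - <<'E'
from plan import *
st(); snap('wrist','w7.png')
E
```

```text
time: 9.55
ee_pos: [0.579, 0.0889, 0.0206]
tcp_rot: [-179.7, -0.2, -7.3]
wrist_force: [-0.2, -0.0, 0.1]
opening: 0.0423
t 9.55 case mm [ -2.1 -43.7  20.6] z-axis(case) [ 0.004  0.005 -1.   ] xaxis [ 1.    -0.002  0.004] F [-0.2 -0.   0.1] open 0.0423 q [  8.6  10.7  -6.9  72.1   0.2 106. ]
```

View pics/w7.png

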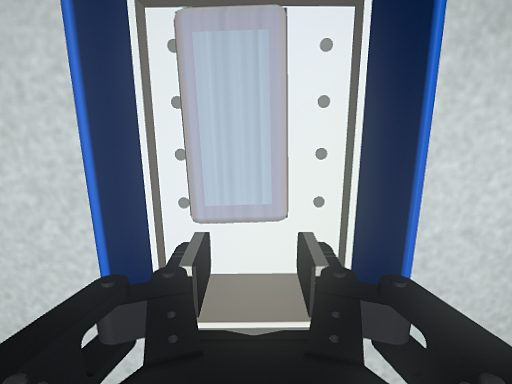

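```bash
python3 -m pendant '[[0,0.02,-0.004,0,0,0,0.5],[0,0.03,-0.002,0,0,0,0.5],[0,0.035,0,0,0,0,0.5],[0,0.035,0,0,0,0,0.5],[0,0.035,0,0,0,0,0.5],[0,0.035,0,0,0,0,0.5]]'
python3 - <<'E'
from plan import *
st(); rows(W(-2.5,-229,22),ori(0),15,0.5); snap('wrist','w8.png')
E
```

```text
time: 10.2
ee_pos: [0.574, 0.0387, 0.025]
tcp_rot: [-179.6, -0.5, -7.3]
wrist_force: [0.1, 0.8, -0.5]
opening: 0.0426
t 10.2 case mm [ -0.7 -94.1  25. ] z-axis(case) [ 0.008  0.006 -1.   ] xaxis [ 1.    -0.001  0.008] F [ 0.1  0.8 -0.5] open 0.0426 q [  3.7   9.   -8.4  72.1   0.3 101. ]
[[-0.0,0.036,0.001,-0.0,-0.0,-0.0,0.5],[-0.0,0.036,0.001,-0.0,-0.0,-0.0,0.5],[-0.0,0.036,0.001,-0.0,-0.0,-0.0,0.5],[-0.0,0.036,0.001,-0.0,-0.0,-0.0,0.5],[-0.0,0.036,0.001,-0.0,-0.0,-0.0,0.5],[-0.0,0.036,0.001,-0.0,-0.0,-0.0,0.5],[-0.0,0.036,0.001,-0.0,-0.0,-0.0,0.5],[-0.0,0.036,0.001,-0.0,-0.0,-0.0,0.5],[-0.0,0.036,0.001,-0.0,-0.0,-0.0,0.5],[-0.0,0.036,0.001,-0.0,-0.0,-0.0,0.5],[-0.0,0.036,0.001,-0.0,-0.0,-0.0,0.5],[-0.0,0.036,0.001,-0.0,-0.0,-0.0,0.5],[-0.0,0.036,0.001,-0.0,-0.0,-0.0,0.5],[-0.0,0.036,0.001,-0.0,-0.0,-0.0,0.5],[-0.0,0.036,0.001,-0.0,-0.0,-0.0,0.5]]
total deg 0.5890247495603692 dist 0.1349462005489439
```

View pics/w8.png

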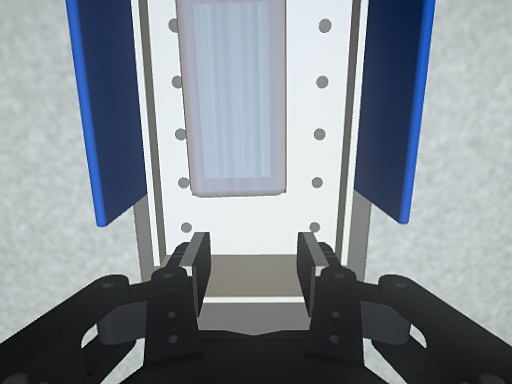

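The tray is coming out straight, with the tin still in it at about (235,95). I'll continue, with a slight downward correction.

```bash
python3 -m pendant '[[-0.001,0.036,0.004,-0.001,-0.001,0,0.5],[-0.001,0.036,0.002,-0.001,-0.001,0,0.5],[0,0.036,0.001,0,0,0,0.5],[0,0.036,0.001,0,0,0,0.5],[0,0.036,0.001,0,0,0,0.5],[0,0.036,0.001,0,0,0,0.5],[0,0.036,0.001,0,0,0,0.5],[0,0.036,0.001,0,0,0,0.5],[0,0.036,0.001,0,0,0,0.5]]'
python3 - <<'E'
from plan import *
st(); rows(W(-2.5,-229,22),ori(0),6,0.5)
E
```

```text
time: 11.15
ee_pos: [0.5628, -0.0489, 0.0223]
tcp_rot: [-180.0, -0.2, -7.3]
wrist_force: [1.2, 2.0, 1.1]
opening: 0.0427
t 11.15 case mm [  -0.8 -182.5   22.3] z-axis(case) [ 0.003  0.    -1.   ] xaxis [ 1.    -0.001  0.003] F [1.2 2.  1.1] open 0.0427 q [-5.   8.  -9.8 72.   0.  92.3]
[[-0.001,0.031,0.0,-0.0,-0.0,-0.0,0.5],[-0.001,0.031,0.0,-0.0,-0.0,-0.0,0.5],[-0.001,0.031,0.0,-0.0,-0.0,-0.0,0.5],[-0.001,0.031,0.0,-0.0,-0.0,-0.0,0.5],[-0.001,0.031,0.0,-0.0,-0.0,-0.0,0.5],[-0.001,0.031,0.0,-0.0,-0.0,-0.0,0.5]]
total deg 0.18304384210115787 dist 0.04655833983086424
```

```bash
python3 -m pendant '[[-0.001,0.031,0,0,0,0,0.5],[-0.001,0.031,0,0,0,0,0.5],[-0.001,0.031,0,0,0,0,0.5],[-0.001,0.031,0,0,0,0,0.5],[-0.001,0.03,0,0,0,0,0.5],[0,0.01,0,0,0,0,0.5],[0,0,0,0,0,0,0.5]]'
python3 - <<'E'
from plan import *
st(); snap('side','s9.png'); snap('scene','c9.png')
for n in('side','scene'): 
    c=bot.calibration(n); print(n,proj(c,np.array([W(x,y,6) for x,y in ((-66,-275),(66,-275),(-57,-72),(57,-72))])).round(0).tolist())
E
python3 -c "
import cv2,numpy as np
a=cv2.imread('pics/s9.png')[100:300,150:350];b=cv2.imread('pics/c9.png')[130:330,180:380]
cv2.imwrite('pics/sc9.png',cv2.resize(np.hstack([a,b]),None,fx=2,fy=2,interpolation=cv2.INTER_CUBIC))"
```

```text
time: 11.85
ee_pos: [0.5554, -0.0943, 0.0222]
tcp_rot: [-180.0, -0.1, -7.4]
wrist_force: [1.0, 1.4, 1.8]
opening: 0.0425
t 11.85 case mm [  -2.5 -228.4   22.2] z-axis(case) [ 0.003  0.    -1.   ] xaxis [ 1.    -0.003  0.003] F [1.  1.4 1.8] open 0.0425 q [ -9.6   7.9 -10.   72.    0.   87.7]
side [[249.0, 255.0], [292.0, 247.0], [238.0, 211.0], [271.0, 205.0]]
scene [[261.0, 174.0], [226.0, 184.0], [281.0, 216.0], [249.0, 226.0]]
```

View pics/sc9.png

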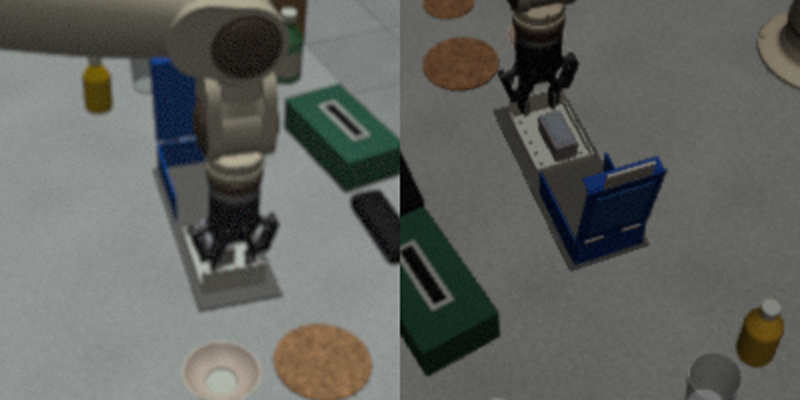

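The tray is on the board outside the case, with the tin in it (right half, around (560,130)) and the lid still open. I'll back off the wall, rise, and look down.

```bash
python3 -m pendant '[[0,-0.016,0,0,0,0,0.5],[0,-0.008,-0.04,0,0,0,0.5],[0,0,-0.1,0,0,0,0.5],[0,0,-0.12,0,0,0,0.5],[0,0,-0.12,0,0,0,0.5],[0,0,-0.12,0,0,0,0.5],[0,0,0,0,0,0,0.5]]'
python3 - <<'E'
from plan import *
st(); c=bot.calibration('wrist'); snap('wrist','w10.png');print(c['xyz'].tolist(),c['attitude'].tolist())
E
```

```text
time: 12.65
ee_pos: [0.5548, -0.0854, 0.1535]
tcp_rot: [179.9, 0.0, -7.2]
wrist_force: [-0.5, -0.3, 0.2]
opening: 0.0427
t 12.65 case mm [  -4.2 -219.7  153.5] z-axis(case) [-0.    -0.002 -1.   ] xaxis [ 1. -0. -0.] F [-0.5 -0.3  0.2] open 0.0427 q [-8.7  5.7  2.2 86.6 -0.1 88.5]
[0.5631886865578485, -0.019291353182337868, 0.29595241917129245] [-15.341193649031387, 0.056032249313967705, -7.196113568577449]
```

View pics/w10.png

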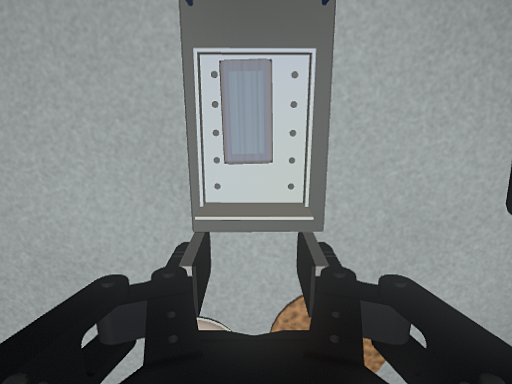

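```bash
cat > m2.py <<'E'
from plan import *
c=dict(bot.calibration('wrist')); c['xyz']=np.array([0.5631886865578485, -0.019291353182337868, 0.29595241917129245]); c['attitude']=np.array([-15.341193649031387, 0.056032249313967705, -7.196113568577449])
im=cv2.imread('pics/w10.png')
def s(n,uv,z):
    P=onz(c,uv,z); print(n,(C.inv().apply(P-O)*1000)[:,:2].round(1).tolist()); return P
s('board',[(194,231),(325,230)],.006)
s('tray top +y',[(194,49),(316,49)],.022)
s('tall top',[(196,216.5),(313,216.5)],.051)
s('case wall end',[(190,4),(330,4)],.006)
hsv=cv2.cvtColor(im,cv2.COLOR_BGR2HSV)
P=s('tin',[(220.5,60),(271,59),(272,162),(225,163.5)],.047); print(P.mean(0))
e=P[0]+P[1]-P[2]-P[3]; print('tin long axis az',np.degrees(np.arctan2(e[1],e[0]))-90, np.linalg.norm(e)/2, np.linalg.norm(P[1]-P[0]),np.linalg.norm(P[2]-P[3]))
b=im[40:240,180:340]; cv2.imwrite('pics/w10c.png',cv2.resize(b,None,fx=3,fy=3,interpolation=cv2.INTER_CUBIC))
E
python3 m2.py
```

```text
board [[-63.9, -270.8], [67.4, -269.7]]
tray top +y [[-52.8, -105.4], [46.7, -105.4]]
tall top [[-52.3, -239.5], [45.5, -239.5]]
case wall end [[-57.4, -67.6], [59.7, -67.6]]
tin [[-28.9, -117.4], [8.8, -116.7], [10.7, -194.3], [-27.3, -195.5]]
[ 0.55785123 -0.02158365  0.047     ]
tin long axis az -5.912438697856103 0.07782740580309937 0.03768867785326722 0.03806870420460142
```

View pics/w10c.png

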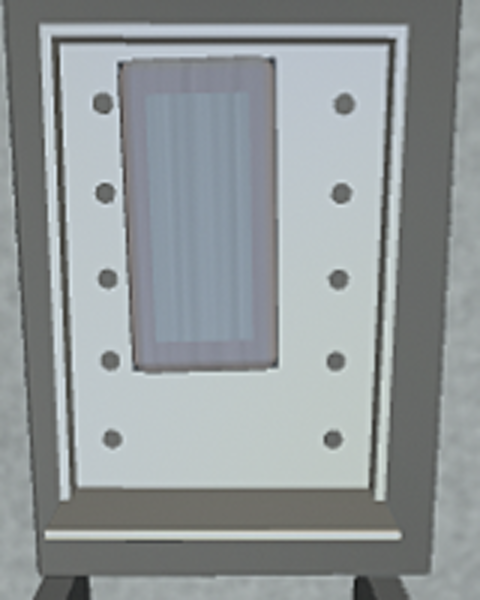

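```bash
python3 - <<'E'
from plan import *
G=R.from_euler('z',-5.9,degrees=True)*R.from_euler('x',180,degrees=True)
rows(np.array([.5579,-.0216,.08]),G,6,0.34)
E
```

```text
[[-0.003,-0.043,0.048,0.0,0.0,-0.001,0.34],[-0.003,-0.043,0.048,0.0,0.0,-0.001,0.34],[-0.003,-0.042,0.048,0.0,0.0,-0.001,0.34],[-0.002,-0.042,0.048,0.0,0.0,-0.001,0.34],[-0.002,-0.042,0.048,0.0,0.0,-0.001,0.34],[-0.002,-0.042,0.048,0.0,0.0,-0.001,0.34]]
total deg 1.3160882337715374 dist 0.09582103755565781
```

```bash
python3 -m pendant '[[-0.003,-0.043,0.048,0,0,-0.001,0.34],[-0.003,-0.043,0.048,0,0,-0.001,0.34],[-0.003,-0.042,0.048,0,0,-0.001,0.34],[-0.002,-0.042,0.048,0,0,-0.001,0.34],[-0.002,-0.042,0.048,0,0,-0.001,0.34],[-0.002,-0.042,0.048,0,0,-0.001,0.34],[0,0,0,0,0,0,0.34]]'
python3 - <<'E'
from plan import *
st(); c=bot.calibration('wrist'); im=snap('wrist','w11.png');print(c['xyz'].tolist(),c['attitude'].tolist())
E
```

```text
time: 13.4
ee_pos: [0.5544, -0.0145, 0.067]
tcp_rot: [179.9, 0.7, -5.9]
wrist_force: [0.2, 0.2, 0.2]
opening: 0.0563
t 13.4 case mm [ -13.5 -149.3   67. ] z-axis(case) [-0.012 -0.002 -1.   ] xaxis [ 1.     0.022 -0.012] F [0.2 0.2 0.2] open 0.0563 q [-1.5  6.3 -6.7 77.7 -0.1 94.5]
[0.5629387860165217, 0.05171536618332424, 0.20943742109320554] [-15.358424127740914, 0.7048013205261702, -5.908538455395021]
```

View pics/w11.png

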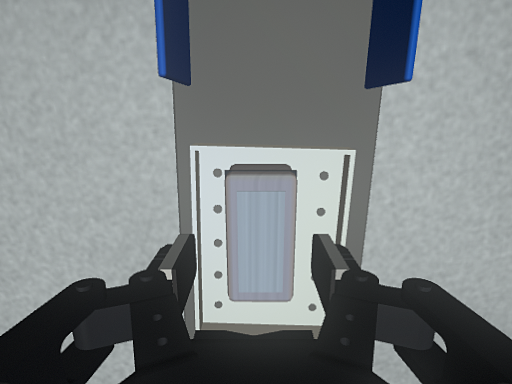

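```bash
python3 - <<'E'
from plan import *
c=dict(bot.calibration('wrist')); c['xyz']=np.array([0.5629387860165217, 0.05171536618332424, 0.20943742109320554]); c['attitude']=np.array([-15.358424127740914, 0.7048013205261702, -5.908538455395021])
P=onz(c,[(225,171),(297,171),(294,301),(229,300)],.047); print(P[:,:2].round(4).tolist(),P.mean(0))
e=P[0]+P[1]-P[2]-P[3]; print(np.degrees(np.arctan2(e[1],e[0]))-90)
G=R.from_euler('z',-5.9,degrees=True)*R.from_euler('x',180,degrees=True)
rows(np.array([.5579,-.0216,.04]),G,3,0.34)
E
```

```text
[[0.5427, 0.0218], [0.5808, 0.018], [0.5738, -0.061], [0.535, -0.0566]] [ 0.55808471 -0.0194407   0.047     ]
-5.298997147356744
[[0.005,0.008,0.037,0.0,0.001,-0.0,0.34],[0.005,0.008,0.037,0.0,0.001,-0.0,0.34],[0.005,0.008,0.037,0.0,0.001,-0.0,0.34]]
total deg 0.6214713410011936 dist 0.02893299966405511
```

```bash
python3 -m pendant '[[0.006,0.009,0.015,0,0.002,0,0.34],[0.006,0.008,0.015,0,0.001,0,0.34],[0,0,0,0,0,0,0.34]]' 30
python3 - <<'E'
from plan import *
st()
G=R.from_euler('z',-5.9,degrees=True)*R.from_euler('x',180,degrees=True)
rows(np.array([.558,-.0205,.016]),G,4,0.34)
E
```

```text
time: 13.75
ee_pos: [0.5584, -0.0206, 0.0613]
tcp_rot: [179.9, -0.1, -6.0]
wrist_force: [-0.7, -0.2, -0.1]
opening: 0.0564
t 13.75 case mm [  -8.8 -154.9   61.3] z-axis(case) [ 0.002 -0.002 -1.   ] xaxis [1.    0.022 0.002] F [-0.7 -0.2 -0.1] open 0.0564 q [-2.   6.2 -7.4 76.3 -0.1 93.9]
[[-0.0,-0.0,0.045,0.0,-0.0,-0.0,0.34],[-0.0,-0.0,0.045,0.0,-0.0,-0.0,0.34],[-0.0,-0.0,0.045,0.0,-0.0,-0.0,0.34],[-0.0,-0.0,0.045,0.0,-0.0,-0.0,0.34]]
total deg 0.18734050573315408 dist 0.045254954815177925
```

```bash
python3 -m pendant '[[0,0,0.04,0,0,0,0.34],[0,0,0.045,0,0,0,0.34],[0,0,0.045,0,0,0,0.34],[0,0,0.035,0,0,0,0.34],[0,0,0,0,0,0,0.34]]'
python3 - <<'E'
from plan import *
st()
E
```

```text
time: 14.25
ee_pos: [0.5585, -0.0218, 0.0164]
tcp_rot: [179.9, -0.1, -6.1]
wrist_force: [0.1, -0.1, 0.2]
opening: 0.0562
t 14.25 case mm [  -8.5 -156.1   16.4] z-axis(case) [ 0.002 -0.002 -1.   ] xaxis [1.    0.02  0.002] F [ 0.1 -0.1  0.2] open 0.0562 q [ -2.2   7.5 -11.1  71.3  -0.1  93.9]
```

Now I'll close on the tin at 35 N.

```bash
python3 -m pendant '[[0,0,0,0,0,0,0.6],[0,0,0,0,0,0,0.7],[0,0,0,0,0,0,0.7],[0,0,0,0,0,0,0.7]]' 35
python3 - <<'E'
from plan import *
st();snap('wrist','w12.png')
E
python3 -m pendant '[[0,0,-0.02,0,0,0,0.7],[0,0,-0.04,0,0,0,0.7],[0,0,-0.06,0,0,0,0.7],[0,0,-0.08,0,0,0,0.7],[0,0,-0.08,0,0,0,0.7],[0,0,0,0,0,0,0.7]]'
python3 - <<'E'
from plan import *
st();snap('wrist','w13.png');snap('side','s13.png')
E
python3 -c "
import cv2,numpy as np
cv2.imwrite('pics/j13.png',np.hstack([cv2.resize(cv2.imread('pics/w12.png'),None,fx=.75,fy=.75),cv2.resize(cv2.imread('pics/w13.png'),None,fx=.75,fy=.75)]))
cv2.imwrite('pics/s13c.png',cv2.resize(cv2.imread('pics/s13.png')[100:330,150:390],None,fx=2.5,fy=2.5))"
```

```text
time: 14.65
ee_pos: [0.5587, -0.0217, 0.0167]
tcp_rot: [179.9, -0.1, -6.1]
wrist_force: [0.2, 0.5, -0.2]
opening: 0.0393
t 14.65 case mm [  -8.4 -156.    16.7] z-axis(case) [ 0.003 -0.002 -1.   ] xaxis [1.    0.02  0.003] F [ 0.2  0.5 -0.2] open 0.0393 q [ -2.2   7.5 -11.   71.3  -0.1  93.9]
time: 15.3
ee_pos: [0.559, -0.0215, 0.0943]
tcp_rot: [179.9, -0.3, -6.1]
wrist_force: [0.7, -0.3, -1.1]
opening: 0.0392
t 15.3 case mm [  -8.1 -155.7   94.3] z-axis(case) [ 0.005 -0.002 -1.   ] xaxis [1.    0.02  0.005] F [ 0.7 -0.3 -1.1] open 0.0392 q [-2.1  5.5 -4.5 79.7 -0.1 93.9]
```

View pics/j13.png

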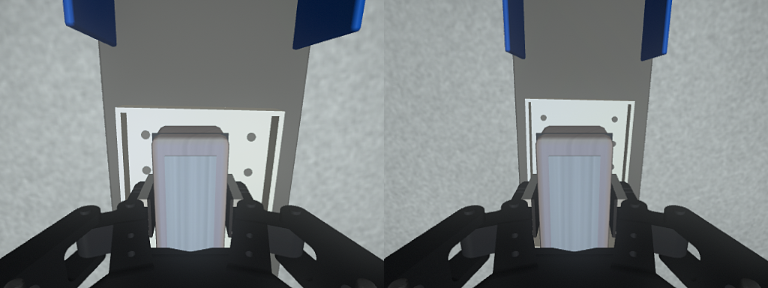

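View pics/s13c.png

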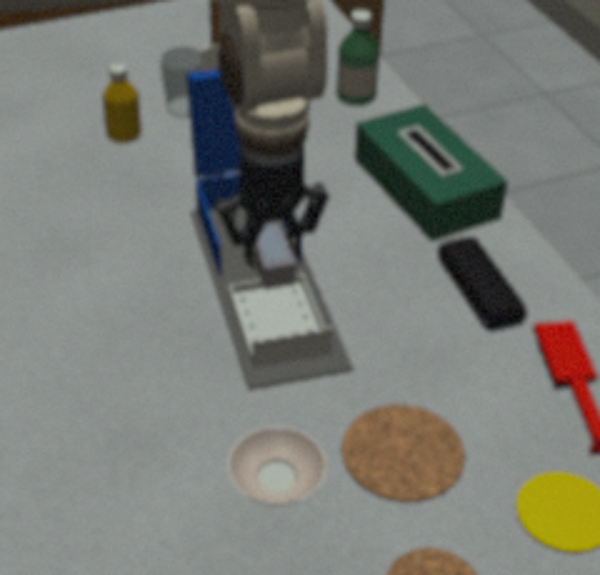

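```bash
python3 - <<'E'
from plan import *
snap('scene','c13.png')
for n,f,box in (('scene','c13.png',(185,145,240,180)),('side','s13.png',(280,255,345,305)),('scene','scene0.png',(185,145,240,180)),('side','side0.png',(280,255,345,305))):
    im=cv2.imread('pics/'+f); hsv=cv2.cvtColor(im,cv2.COLOR_BGR2HSV).astype(int)
    m=((hsv[...,0]<20)&(hsv[...,1]>60)); z=np.zeros_like(m); x0,y0,x1,y1=box; z[y0:y1,x0:x1]=m[y0:y1,x0:x1]
    k=biggest(z)[0].reshape(-1,2); P=onz(bot.calibration(n),k,.006)[:,:2]
    (a,b),r=cv2.minEnclosingCircle((P*1000).astype(np.float32)); e=cv2.fitEllipse((P*1000).astype(np.float32)); print(f,a,b,r,e)
E
```

```text
c13.png 619.1217651367188 -279.6119079589844 71.66773223876953 ((619.1824951171875, -279.7149658203125), (137.41580200195312, 137.6856689453125), 6.7660813331604)
s13.png 615.2499389648438 -284.95989990234375 69.31221008300781 ((615.5752563476562, -284.7869873046875), (134.87173461914062, 135.33660888671875), 172.89505004882812)
scene0.png 617.846435546875 -279.6823425292969 71.6993637084961 ((619.1597900390625, -279.7357177734375), (136.914306640625, 138.38755798339844), 0.8737242817878723)
side0.png 615.654052734375 -284.9093322753906 69.70025634765625 ((615.6721801757812, -284.7745666503906), (134.93739318847656, 135.5630645751953), 164.88290405273438)
```

```bash
python3 - <<'E'
from plan import *
o=bot.get_obs(); r=R.from_euler('xyz',o['tcp_rot'],degrees=True)
rows(np.array([.6175,-.283,.085]),r,12,0.7)
E
```

```text
[[0.029,0.085,0.002,0.0,0.0,0.0,0.7],[0.029,0.085,0.002,0.0,0.0,0.0,0.7],[0.029,0.085,0.002,0.0,0.0,0.0,0.7],[0.029,0.085,0.002,0.0,0.0,0.0,0.7],[0.029,0.085,0.002,0.0,0.0,0.0,0.7],[0.029,0.085,0.002,0.0,0.0,0.0,0.7],[0.029,0.085,0.002,0.0,0.0,0.0,0.7],[0.029,0.085,0.002,0.0,0.0,0.0,0.7],[0.029,0.085,0.002,0.0,0.0,0.0,0.7],[0.029,0.085,0.002,0.0,0.0,0.0,0.7],[0.029,0.085,0.002,0.0,0.0,0.0,0.7],[0.029,0.085,0.002,0.0,0.0,0.0,0.7]]
total deg 0.0 dist 0.26844874515201217
```

```bash
python3 -m pendant '[[0.015,0.045,0.002,0,0,0,0.7],[0.029,0.08,0.002,0,0,0,0.7],[0.029,0.085,0.002,0,0,0,0.7],[0.029,0.085,0.002,0,0,0,0.7],[0.029,0.085,0.002,0,0,0,0.7],[0.029,0.085,0.002,0,0,0,0.7],[0.029,0.085,0.002,0,0,0,0.7],[0.029,0.085,0.002,0,0,0,0.7],[0.029,0.085,0.002,0,0,0,0.7],[0.029,0.085,0.002,0,0,0,0.7],[0.02,0.06,0.002,0,0,0,0.7],[0,0,0,0,0,0,0.7]]'
python3 - <<'E'
from plan import *
st(); o=bot.get_obs(); r=R.from_euler('xyz',[180,0,o['tcp_rot'][2]],degrees=True)
print(o['ee_pos'],o['tcp_rot'])
rows(np.array([.6175,-.283,.04]),r,5,0.7)
snap('side','s14.png')
E
```

```text
time: 16.65
ee_pos: [0.6032, -0.2601, 0.0688]
tcp_rot: [180.0, 1.2, -6.1]
wrist_force: [-0.2, -0.3, -1.0]
opening: 0.0393
t 16.65 case mm [  65.8 -386.9   68.8] z-axis(case) [-0.02  -0.001 -1.   ] xaxis [ 1.    0.02 -0.02] F [-0.2 -0.3 -1. ] open 0.0393 q [-23.2  20.6  10.6  81.   -0.4  72.9]
[ 0.60324585 -0.26012397  0.06880174] [179.95191641   1.15694193  -6.0641599 ]
[[0.014,0.017,0.023,0.0,0.001,0.0,0.7],[0.014,0.017,0.023,0.0,0.001,0.0,0.7],[0.014,0.017,0.023,0.0,0.001,0.0,0.7],[0.013,0.017,0.023,0.0,0.001,0.0,0.7],[0.013,0.017,0.023,0.0,0.001,0.0,0.7]]
total deg 1.1579406648581696 dist 0.03944659138133949
```

View pics/s14.png

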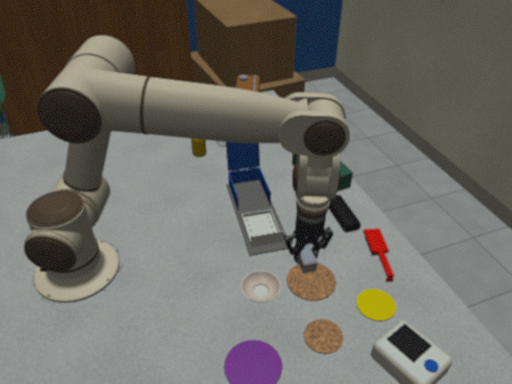

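```bash
python3 -m pendant '[[0.018,0.02,0,0,0.002,0,0.7],[0.018,0.02,0,0,0.002,0,0.7],[0.016,0.022,0.002,0,0.002,0,0.7],[0.014,0.017,0.004,0,0.001,0,0.7],[0,0,0,0,0,0,0.7]]'
python3 - <<'E'
from plan import *
st(); o=bot.get_obs(); r=R.from_euler('xyz',[180,0,o['tcp_rot'][2]],degrees=True)
print(o['ee_pos'],o['tcp_rot'])
rows(np.array([.6175,-.283,.03]),r,3,0.7)
E
```

```text
time: 17.2
ee_pos: [0.6186, -0.28, 0.0669]
tcp_rot: [-180.0, -0.2, -5.9]
wrist_force: [-0.2, 0.5, -0.3]
opening: 0.0393
t 17.2 case mm [  83.5 -404.7   66.9] z-axis(case) [ 0.003  0.    -1.   ] xaxis [1.    0.023 0.003] F [-0.2  0.5 -0.3] open 0.0393 q [-24.4  22.4  12.7  80.1   0.1  71.5]
[ 0.61857062 -0.28001007  0.06687363] [-1.79995598e+02 -1.69655963e-01 -5.89076307e+00]
[[-0.001,0.004,0.049,-0.0,-0.0,0.0,0.7],[-0.001,0.004,0.049,-0.0,-0.0,0.0,0.7],[-0.001,0.004,0.049,-0.0,-0.0,0.0,0.7]]
total deg 0.16971306528208135 dist 0.03701014045981407
```

```bash
python3 -m pendant '[[-0.001,0.004,0.035,0,0,0,0.7],[-0.001,0.004,0.04,0,0,0,0.7],[-0.001,0.004,0.04,0,0,0,0.7],[0,0,0.03,0,0,0,0.7],[0,0,0.01,0,0,0,0.7],[0,0,0,0,0,0,0.7]]'
python3 - <<'E'
from plan import *
st(); o=bot.get_obs(); print(o['ee_pos'],o['tcp_rot'])
E
```

```text
time: 17.8
ee_pos: [0.6167, -0.2822, 0.0233]
tcp_rot: [-179.9, -0.0, -5.9]
wrist_force: [-0.1, 0.7, -1.4]
opening: 0.0394
t 17.8 case mm [  81.9 -407.1   23.3] z-axis(case) [ 0.001  0.001 -1.   ] xaxis [1.    0.024 0.001] F [-0.1  0.7 -1.4] open 0.0394 q [-24.6  23.3   9.   75.7   0.1  71.2]
[ 0.61674439 -0.28215033  0.02328539] [-1.79946103e+02 -4.24645062e-02 -5.85164571e+00]
```

```bash
python3 -m pendant '[[0.001,0,0.012,0,0,0,0.7],[0.001,0,0.01,0,0,0,0.7],[0,0,0.006,0,0,0,0.7],[0,0,0.004,0,0,0,0.7],[0,0,0,0,0,0,0.7]]'
python3 - <<'E'
from plan import *
st()
E
```

```text
time: 18.3
ee_pos: [0.6179, -0.2823, 0.0156]
tcp_rot: [-180.0, -0.1, -5.8]
wrist_force: [0.1, -0.3, -1.7]
opening: 0.0395
t 18.3 case mm [  83.  -407.1   15.6] z-axis(case) [ 0.002  0.001 -1.   ] xaxis [1.    0.024 0.002] F [ 0.1 -0.3 -1.7] open 0.0395 q [-24.6  23.6   8.5  74.8   0.1  71.3]
```

```bash
python3 -m pendant '[[0,0,0.004,0,0,0,0.7],[0,0,0.003,0,0,0,0.7],[0,0,0,0,0,0,0.7]]'
python3 - <<'E'
from plan import *
st(); snap('side','s15.png')
im=cv2.imread('pics/s15.png')[200:320,250:380]; cv2.imwrite('pics/s15c.png',cv2.resize(im,None,fx=4.5,fy=4.5,interpolation=cv2.INTER_CUBIC))
E
```

```text
time: 18.6
ee_pos: [0.618, -0.2824, 0.0141]
tcp_rot: [-180.0, -0.2, -5.8]
wrist_force: [-0.8, -0.2, -1.3]
opening: 0.04
t 18.6 case mm [  83.2 -407.2   14.1] z-axis(case) [ 0.003  0.    -1.   ] xaxis [1.    0.024 0.003] F [-0.8 -0.2 -1.3] open 0.04 q [-24.6  23.6   8.4  74.6   0.1  71.3]
```

View pics/s15c.png

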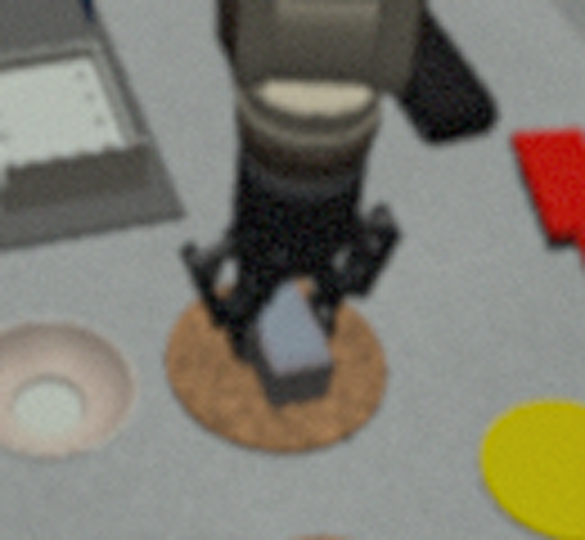

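The tin is just above the coaster, near its middle (about (295,350) in the crop). I'll make small final steps down, watching the force.

```bash
python3 -m pendant '[[0,0,0.003,0,0,0,0.7],[0,0,0.002,0,0,0,0.7],[0,0,0,0,0,0,0.7]]'; python3 -m pendant '[[0,0,0.002,0,0,0,0.7],[0,0,0.001,0,0,0,0.7]]'
```

```text
time: 18.95
ee_pos: [0.6182, -0.2824, 0.0132]
tcp_rot: [-180.0, -0.2, -5.8]
wrist_force: [-0.3, -0.1, -1.5]
opening: 0.0395
time: 19.15
ee_pos: [0.6182, -0.2825, 0.0131]
tcp_rot: [180.0, -0.2, -5.8]
wrist_force: [-1.1, 1.1, 1.4]
opening: 0.039
```

Contact: the vertical force went from -1.5 to +1.4 N. I'll release.

```bash
python3 -m pendant '[[0,0,0,0,0,0,0.5],[0,0,0,0,0,0,0.4],[0,0,0,0,0,0,0.3],[0,0,0,0,0,0,0.3]]' 20
python3 -m pendant '[[0,0,-0.02,0,0,0,0.3],[0,0,-0.04,0,0,0,0.3],[0,0,-0.08,0,0,0,0.3],[0,0,-0.12,0,0,0,0.3],[0,0,-0.12,0,0,0,0.3],[0,0,-0.12,0,0,0,0.3],[0,0,0,0,0,0,0.3]]'
python3 - <<'E'
from plan import *
st(); c=bot.calibration('wrist'); snap('wrist','w16.png');print(c['xyz'].tolist(),c['attitude'].tolist()); snap('side','s16.png'); snap('scene','c16.png')
E
python3 -c "
import cv2,numpy as np
a=cv2.imread('pics/s16.png')[110:330,150:390];b=cv2.imread('pics/c16.png')[130:350,170:410]
cv2.imwrite('pics/j16.png',cv2.resize(np.hstack([a,b]),None,fx=1.66,fy=1.66,interpolation=cv2.INTER_CUBIC))"
```

```text
time: 19.55
ee_pos: [0.6185, -0.2826, 0.013]
tcp_rot: [180.0, -0.2, -5.8]
wrist_force: [0.3, 0.4, -0.1]
opening: 0.0599
time: 20.25
ee_pos: [0.6174, -0.2823, 0.1464]
tcp_rot: [180.0, -0.3, -5.8]
wrist_force: [0.4, -1.0, -0.2]
opening: 0.0599
t 20.25 case mm [  82.6 -407.2  146.4] z-axis(case) [ 0.005 -0.    -1.   ] xaxis [1.    0.024 0.005] F [ 0.4 -1.  -0.2] open 0.0599 q [-24.6  22.   20.9  88.7   0.1  71.2]
[0.6234833154415058, -0.21612060677020772, 0.28891646843082847] [-15.259641338468482, -0.22366656873218685, -5.833416373344334]
```

View pics/w16.png

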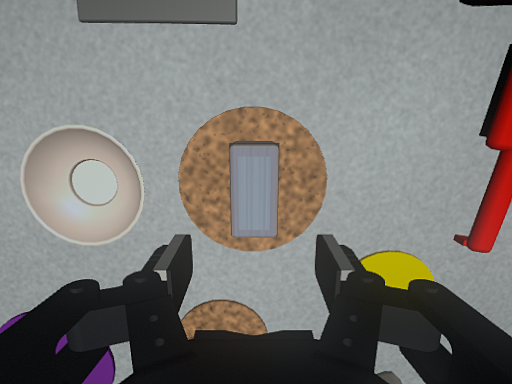

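View pics/j16.png

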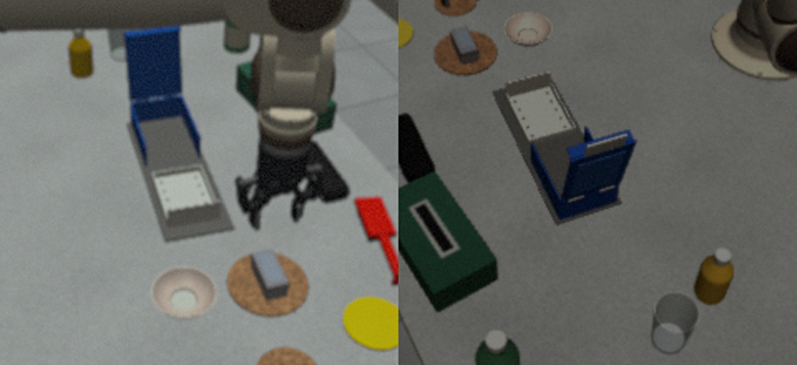

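```bash
python3 - <<'E'
from plan import *
c=dict(bot.calibration('wrist')); c['xyz']=np.array([0.6234833154415058, -0.21612060677020772, 0.28891646843082847]); c['attitude']=np.array([-15.259641338468482, -0.22366656873218685, -5.833416373344334])
P=onz(c,[(231,145),(279,145),(277,237),(232,237)],.044); print('tin',P.mean(0),np.linalg.norm(P[1]-P[0]),np.linalg.norm(P[1]-P[2]))
im=cv2.imread('pics/w16.png'); hsv=cv2.cvtColor(im,cv2.COLOR_BGR2HSV).astype(int); m=(hsv[...,0]<20)&(hsv[...,1]>60); m[:100]=0; m[255:]=0;m[:,:175]=0;m[:,330:]=0
k=cv2.convexHull(biggest(m)[0]).reshape(-1,2); Q=onz(c,k,.006)[:,:2]*1000; print('coaster',cv2.minEnclosingCircle(Q.astype(np.float32)),cv2.fitEllipse(Q.astype(np.float32)))
E
```

```text
tin [ 0.61894869 -0.28161827  0.044     ] 0.03765534901922085 0.07774794589142195
coaster ((616.9282836914062, -282.01861572265625), 69.54014587402344) ((616.8799438476562, -282.0331115722656), (138.42503356933594, 138.6302490234375), 9.50786018371582)
```

The tin stands about 2 mm from the coaster's centre. The tray lies flat and empty on the board, the lid is open, and the bystanders show no movement. I'll hand it in.

```bash
python3 - <<'E'
from plan import *
print(bot.job_done()); st()
E
```

```text
the job is handed in; nothing more can be done
None
the job is handed in; nothing more can be done
```

The job is done and handed in at about 20.4 s of the 67 s allowed.

**What I did, in order:**
- I hooked the closed fingertips under the white lip and swung the lid back to about 1.78 rad, estimated from the fingertip position. It stayed open.
- I lowered the half-open fingers between the tin and the tray's tall end wall and drew the tray straight out along the board.
- I gripped the tin at 35 N, lifted it, and lowered it onto the larger cork coaster in millimetre steps until the force showed contact. Then I released it and rose clear.

**Last checks:**
- **Tin:** it stands upright, and the wrist camera puts its centre about 2 mm from the coaster's centre.
- **Tray:** measured just before I took the tin out, it was about 35 mm clear of the case and about 29 mm inside the board's end. The later views show it still there, flat and empty.
- **Lid:** still open in the last side and scene pictures.
- **Glass, lotion bottle and soap bowl:** these look untouched by eye; I did not measure them again.
- **Forces:** wrist readings between moves stayed under about 5 N.

**Disagreements:** the two fixed cameras differed by about 5 mm on the case and the coaster. I averaged them for the coaster and corrected the case position with the wrist camera. The wrist view later matched the averaged coaster position to within about 1 mm. Some moves missed their target by 10 to 25 mm, and I measured and corrected those before each contact.

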